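Make up two model-car kits

ROBOT

A 6-joint arm with a two-finger parallel gripper is mounted at the origin on the work surface. World frame = base frame: x ahead of the robot, y to its left, z up, the work surface at z = 0. Lengths are in m, angles in rad, forces in N, time in s.
With the tool pointing down it reaches from about 0.35 to 0.975 m from the base axis. Payload 4.9 kg.
Tool frame: the origin (TCP) lies on the centre line of the jaws, within the pads' length; the fingertips stand 11 mm ahead of it and the grasp point (between the pads) lies 8 mm behind it; z points along the fingers, y is the direction in which the jaws open and shut (so a half turn about z gives the same grasp; the last joint's range is limited). The gripper opens to 85 mm and grips with 20 to 120 N. Pads are 22 mm wide; open, the fingers measure 114 mm over their backs; the gripper's body (76 mm by 85 mm) begins 54 mm behind the grasp point. The pads swing forward as they close: fully open they stand 13 mm farther back than shut.
Start: joints at [1.017, 0.053, 1.613, -0, 1.476, -0.119], TCP at [0.263, 0.567, 0.242] pointing down, gripper open.
Joint ranges: [-3.01, 3.01], [-1.01, 2.22], [0.06, 2.58], [-1.02, 4.17], [0.09, 2.62], [-3.14, 3.14]. Speed limits (rad/s): [2.57, 2.57, 3.14, 3.14, 3.14, 3.14].

INTERFACE

Orientations are given as a rotation vector (axis times angle).
In Python, from station import ctrl gives the robot as it stands.
- The arm moves only by the tool send_rows, never from a script. Its argument "series" is a list of rows, each an object of numbers: "tx", "ty", "tz": the shift along the tool's x, y, z in cm; "wx", "wy", "wz": the turn, a rotation vector about the tool's x, y, z in rad; "jaw": the closure, from 0 (fully open) to 1 (shut). In form: [{"tx": .., "ty": .., "tz": .., "wx": .., "wy": .., "wz": .., "jaw": ..}, ...]. A call has 1 to 5 rows; each row shifts and turns the pose as measured when the row begins, along the tool's axes as they then stand; what a row does not reach is not made up. A row lasts 1/8 s, in which the tool goes at most 62.5 mm and 10.7 degrees, less where a joint would pass 70% of its speed; a pose out of reach is approached as far as the arm can. A call is refused whole if a number of a shift passes 6.25 or a number of a turn 0.188, either way. A call with a gripper value outside its range is refused whole. The fingers move at their own pace and stop on an object; "squeeze" is the grip in N (left out, the last holds). Time passes only in rows, so rows that do not move let the fingers close. It gives the time, the measured TCP pose, the force and the opening at its end, in the units of the state.
- ctrl.get_obs(): the state, without advancing time (a new reading comes with each control period).
- ctrl.get_image(name): name is "side" or "top" or "wrist"; returns the picture (384x512x3 uint8, red, green, blue); there is no depth.
- ctrl.camera_info(name): a dict with "mtx" (3x3 intrinsics, pixels), "R" (3x3) and "t" (3): a world point X has camera coordinates R X + t. Camera axes: x right, y down, z forward; pixel columns grow to the right and rows downward; lengths in m; the calibration is good to about 2 mm. The wrist camera is an equidistant fisheye: a pixel r from the principal point sees the ray r / f radians off the axis. A picture is of the moment at which its call begins: read the wrist's pose just before it. camera_info takes no time and is no camera call; for the wrist camera it gives the pose at the moment of the call.
- ctrl.finish_job(): hands the job in, once; it reports no verdict.
The state is a dict: "t": time; "q": joint angles; "dq": joint speeds; "effort": joint torques, N m; "tool_pos": TCP position; "tool_rot": TCP orientation; "contact_force": force on the tool from outside, world axes, zero at the start; "wrist_torque": the same for the moment, N m; "opening": finger opening in m.
Only numpy, scipy, OpenCV 4.12 (cv2) and the standard library are available. Lean on these libraries where they do the work, as an engineer would, in place of code of your own. Each camera call takes 0.05 s, during which the arm holds its last target.

TASK

Make up the two model-car kits. The two-bay tray gets the big wheel in its larger bay and the tall tube in its smaller bay; the three-bay tray gets the car deck in its large bay, its fin along the length of the tray, and the small wheel and the short tube in its two small bays, one in each. Wheels lie disc down, and everything stands upright and flat on the floor of its bay, let go, and the mug and the white tub are left where they are.

Things in the scene. Friction and masses are not known exactly. Their poses are not given: they have to be found in the camera images.
- wheel_big_mid (a point): Big wooden wheel, disc 70 mm in diameter, with an upright 20 mm dowel stub on its centre (a disc 8 mm thick, 45 mm tall in all, the stub is what one grips). Loose, about 45 g, lying disc down on the table. This point is on its axis, 22.5 mm above its underside; z is up along the dowel.
- wheel_small_mid (a point): Small wooden wheel, disc 46 mm in diameter, with an upright 20 mm dowel stub on its centre (a disc 8 mm thick, 45 mm tall in all, the stub is what one grips). Loose, about 25 g, lying disc down on the table. This point is on its axis, 22.5 mm above its underside; z is up along the dowel.
- tube_long_mid (a point): Tall grey plastic tube, 36 mm outside and 28 mm inside diameter, 75 mm tall, standing on end, loose, about 55 g. This point is on its axis, half-way up (37.5 mm above its lower end); z is along the tube, up.
- tube_short_mid (a point): Short, wider grey plastic tube, 46 mm outside and 36 mm inside diameter, 45 mm tall, standing on end, loose, about 35 g. This point is on its axis, half-way up (22.5 mm above its lower end); z is along the tube, up.
- deck_mid (a point): Car deck: plywood plate 80 mm (x) by 68 mm (y), 6 mm thick, with an upright notched plywood fin on its centre line, which is what one grips: 44 mm long along x, 8 mm thick across y, its top 46 mm above the underside (the middle 12 mm of its length is notched down to 36 mm). Thin axle strips cross the plate along y at both ends. Loose, about 60 g. This point is at the middle of the fin, 23 mm above the underside; z is up.
- tray_two: Low open plywood tray, fixed to the table, floor 4 mm thick, outer walls and dividers 4 mm thick and 14 mm high over the table (10 mm over the tray's floor). Origin: centre of its footprint, at table height; x along its length, y across, z up. Inside it is 90 mm wide. Outside 169 mm by 98 mm. Two bays in a row along x: the smaller, 65 mm long, centred at x = -48 mm; the larger, 92 mm long, centred at x = +34.5 mm (both at y = 0).
- tray_three: Low open plywood tray, fixed to the table, floor 4 mm thick, outer walls and dividers 4 mm thick and 14 mm high over the table (10 mm over the tray's floor). Origin: centre of its footprint, at table height; x along its length, y across, z up. Inside it is 90 mm wide. Outside 246 mm by 98 mm. Three bays in a row along x: two small ones, each 65 mm long, centred at x = -86.5 mm and x = -17.5 mm, and a large one, 100 mm long, centred at x = +69 mm (all at y = 0).
- mug: White ceramic mug, 80 mm across, 95 mm tall, handle on its +y side; loose, to be left alone. Origin: centre of its underside.
- tub: White plastic tub with a lid, 84 mm across, 100 mm tall; loose, to be left alone. Origin: centre of its underside.
There are look-alikes about, which are no part of the job. Leave any orange look-alike of the part that bears tube_short_mid alone.

How it is judged:
By the outcome, as a careful person would: the job done as asked, in the order asked, and still so for the second after the job is handed in, with the robot touching nothing.
It also fails if it takes over 128 s, if anything falls off the work surface, if the arm or the gripper's body presses on something with over 40 N, if the wrist force passes 120 N, or if a joint passes its speed limit or range.

## Working session

There is one attempt and no reset: what is moved stays moved. The work goes in short steps, Python scripts to look and compute and a tool call to move; the robot and the scene stay as the last step left them, time stands still between calls to the robot, and variables do not carry over. Pictures are saved under pics/ and viewed, and the job is handed in when it is done.

Besides the shell and the picture viewer there is one more tool, called after "Request:" as name([rows], argument=value, ...), one row to a line, values as JSON. send_rows: Moves the arm, as the interface text tells. Its arguments: {"type":"object","properties":{"series":{"type":"array"},"squeeze":{"type":"number"}},"required":["series"]}

```bash
mkdir -p pics; ls
python3 - <<'E'
from station import ctrl
import cv2,numpy as np
print(ctrl.get_obs())
for n in ["side","top","wrist"]:
    c=ctrl.camera_info(n); print(n,c)
    im=ctrl.get_image(n); np.save(f"pics/{n}0.npy",im); cv2.imwrite(f"pics/{n}0.png",im[:,:,::-1])
E
```

```text
pics
{'t': 0.0, 'q': array([ 1.01701203e+00,  5.33282138e-02,  1.61429793e+00, -3.15012948e-05,
        1.47602766e+00, -1.19017714e-01]), 'dq': array([-0.00188316, -0.00128013,  0.00073185, -0.00208836,  0.00230702,
       -0.00073576]), 'effort': array([ 3.79795247e-04, -3.93698502e+01, -3.70170987e+01, -6.75702267e-05,
        7.32857472e-03, -1.63911091e-05]), 'tool_pos': array([0.2629431 , 0.56632407, 0.24107842]), 'tool_rot': array([-0.67741844, -3.06701984,  0.00307181]), 'contact_force': array([ 0.35471872,  0.60670521, -0.63140841]), 'wrist_torque': array([-0.03132278, -0.08540945, -0.01036901]), 'opening': 0.08530154612266655}
side {'mtx': array([[457.26693381,   0.        , 252.52149649],
       [  0.        , 457.26693381, 186.58357154],
       [  0.        ,   0.        ,   1.        ]]), 'R': array([[ 0.98912168, -0.14708854, -0.00180519],
       [-0.07789567, -0.51333362, -0.85464663],
       [ 0.12478206,  0.84549013, -0.51920697]]), 't': array([-0.56399484,  0.08271667,  1.01109862])}
top {'mtx': array([[373.44526163,   0.        , 252.05989287],
       [  0.        , 373.44526163, 191.67917239],
       [  0.        ,   0.        ,   1.        ]]), 'R': array([[ 8.42764732e-03, -9.99964313e-01,  5.89869257e-04],
       [-9.79973500e-01, -8.37652546e-03, -1.98951687e-01],
       [ 1.98949528e-01,  1.09863842e-03, -9.80009121e-01]]), 't': array([-0.02172422,  0.58708327,  0.76896356])}
wrist {'mtx': array([[297.31863964,   0.        , 255.18261596],
       [  0.        , 297.31863964, 193.65655993],
       [  0.        ,   0.        ,   1.        ]]), 'R': array([[ 0.42134595,  0.90689693, -0.00235546],
       [ 0.87240488, -0.40460864,  0.27422906],
       [ 0.24774445, -0.11760022, -0.96166152]]), 't': array([-0.62394787, -0.03613202,  0.37927461])}
```

View pics/top0.png

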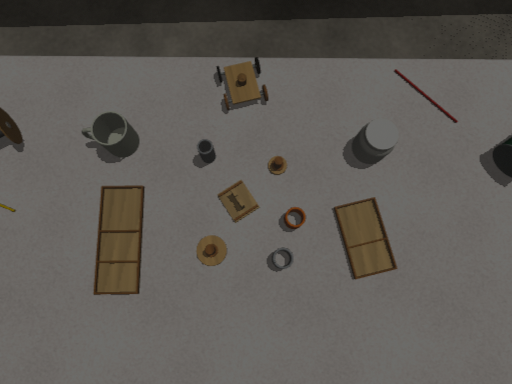

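View pics/side0.png

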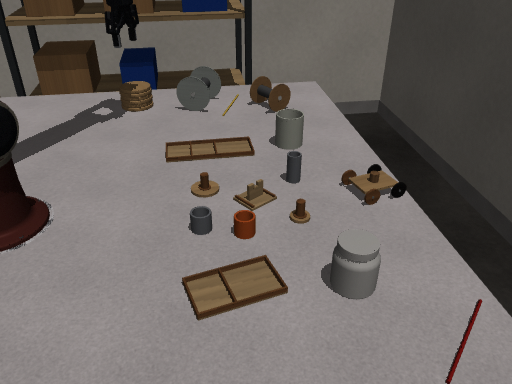

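View pics/wrist0.png

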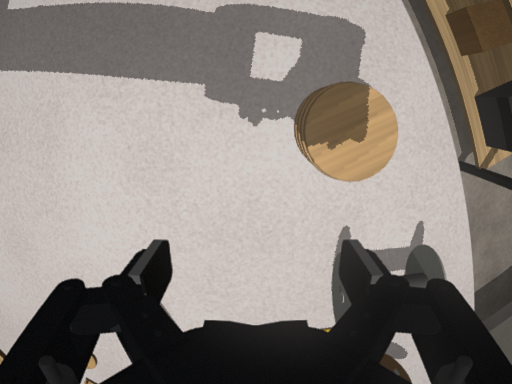

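Run:
```python
import cv2,numpy as np
im=np.load("pics/top0.npy")[:,:,::-1]
c=im[120:310,75:415]; c=np.clip(c.astype(float)*1.6,0,255).astype(np.uint8)
cv2.imwrite("pics/topcrop.png",cv2.resize(c,None,fx=2.35,fy=2.35,interpolation=cv2.INTER_CUBIC))
im=np.load("pics/side0.npy")[:,:,::-1]
c=im[120:330,140:420]; cv2.imwrite("pics/sidecrop.png",cv2.resize(c,None,fx=2.8,fy=2.8,interpolation=cv2.INTER_CUBIC))
```

```text
(no output)
```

View pics/topcrop.png

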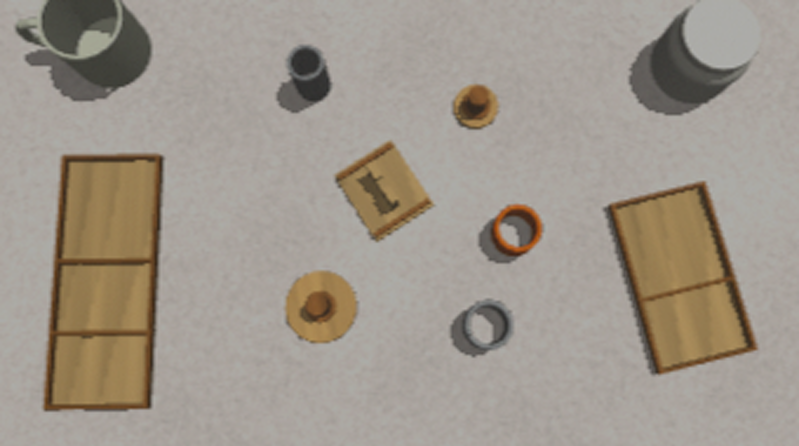

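View pics/sidecrop.png

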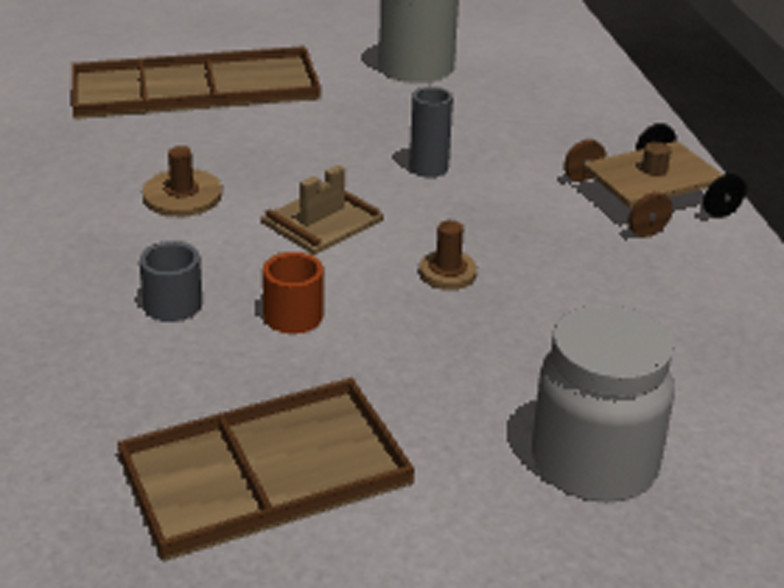

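```bash
cat > h.py <<'E'
import cv2,numpy as np
def ray(cam,uv,z):
    K,R,t=cam["mtx"],cam["R"],cam["t"]
    d=R.T@np.linalg.solve(K,np.r_[uv,1.0]); o=-R.T@t
    return o+d*(z-o[2])/d[2]
def proj(cam,X):
    p=cam["mtx"]@(cam["R"]@np.asarray(X)+cam["t"]); return p[:2]/p[2]
E
python3 - <<'E'
from station import ctrl
from h import *
S=4
for n in ["top","side"]:
    cam=ctrl.camera_info(n)
    im=np.load(f"pics/{n}0.npy")[:,:,::-1].copy()
    big=cv2.resize(im,None,fx=S,fy=S,interpolation=cv2.INTER_CUBIC)
    hsv=cv2.cvtColor(big,cv2.COLOR_BGR2HSV)
    m=((hsv[:,:,1]>75)&(hsv[:,:,2]>30)).astype(np.uint8)*255
    m=cv2.morphologyEx(m,cv2.MORPH_CLOSE,np.ones((9,9)))
    cs,_=cv2.findContours(m,cv2.RETR_EXTERNAL,cv2.CHAIN_APPROX_NONE)
    for c in cs:
        a=cv2.contourArea(c)/S/S
        if a<80: continue
        c=(c.astype(np.float32)+.5)/S-.5
        cx,cy=c.reshape(-1,2).mean(0)
        if cy<120 or cx<80 or cx>420: continue
        hull=cv2.convexHull(c)
        for z in (0,.008,.014):
            P=np.array([ray(cam,p,z)[:2] for p in hull.reshape(-1,2)]).astype(np.float32)
            (x,y),(w,h),ang=cv2.minAreaRect(P*1000)
            print(n,(int(cx),int(cy)),int(a),"z",z,"c %.1f %.1f size %.1f %.1f ang %.1f"%(x,y,w,h,ang))
E
```

```text
top (211, 250) 713 z 0 c 461.2 76.5 size 69.6 69.1 ang 1.3
top (211, 250) 713 z 0.008 c 460.9 75.7 size 68.9 68.5 ang 1.3
top (211, 250) 713 z 0.014 c 460.6 75.0 size 68.5 68.0 ang 1.3
top (294, 217) 368 z 0 c 538.3 -116.0 size 47.7 54.3 ang 44.8
top (294, 217) 368 z 0.008 c 537.2 -115.1 size 47.3 53.8 ang 44.8
top (294, 217) 368 z 0.014 c 536.4 -114.4 size 47.0 53.4 ang 44.8
top (364, 237) 3217 z 0 c 494.3 -278.9 size 171.8 102.5 ang 14.1
top (364, 237) 3217 z 0.008 c 493.7 -276.5 size 170.3 101.5 ang 14.1
top (364, 237) 3217 z 0.014 c 493.2 -274.7 size 169.1 100.8 ang 14.1
top (118, 240) 4724 z 0 c 486.9 291.1 size 249.9 102.6 ang 1.0
top (118, 240) 4724 z 0.008 c 486.3 288.2 size 247.6 101.6 ang 1.0
top (118, 240) 4724 z 0.014 c 485.9 286.1 size 245.9 100.9 ang 1.0
top (237, 200) 940 z 0 c 577.6 16.9 size 80.8 68.8 ang 33.6
top (237, 200) 940 z 0.008 c 576.2 16.6 size 80.0 68.2 ang 33.6
top (237, 200) 940 z 0.014 c 575.1 16.4 size 79.5 67.7 ang 33.6
top (276, 164) 269 z 0 c 665.9 -76.3 size 45.4 45.9 ang 44.3
top (276, 164) 269 z 0.008 c 663.6 -75.8 size 45.0 45.5 ang 44.3
top (27
[... 549 characters left out ...]
8 c 559.8 -21.3 size 246.8 97.5 ang 61.2
side (250, 207) 1248 z 0.014 c 558.5 -30.2 size 244.3 96.5 ang 61.2
side (204, 185) 432 z 0 c 463.3 105.2 size 122.6 69.3 ang 85.2
side (204, 185) 432 z 0.008 c 463.0 91.7 size 121.0 68.4 ang 85.2
side (204, 185) 432 z 0.014 c 462.7 81.6 size 119.7 67.7 ang 85.2
side (368, 183) 981 z 0 c 880.7 45.9 size 131.1 162.2 ang 14.9
side (368, 183) 981 z 0.008 c 874.7 33.3 size 129.4 160.0 ang 14.9
side (368, 183) 981 z 0.014 c 870.3 23.8 size 128.0 158.4 ang 14.9
side (208, 148) 1647 z 0 c 488.0 303.9 size 253.0 127.5 ang 1.0
side (208, 148) 1647 z 0.008 c 487.4 287.7 size 249.6 125.8 ang 1.0
side (208, 148) 1647 z 0.014 c 486.9 275.6 size 247.0 124.5 ang 1.0
```

Run:
```python
from station import ctrl
from h import *
S=8
out=[]
for n,boxes in {"top":[(188,130,228,170),(262,240,302,280)],"side":[(275,140,315,190),(180,198,220,240)]}.items():
    cam=ctrl.camera_info(n)
    im=np.load(f"pics/{n}0.npy")[:,:,::-1].copy()
    for b in boxes:
        c=cv2.resize(im[b[1]:b[3],b[0]:b[2]],None,fx=S,fy=S,interpolation=cv2.INTER_CUBIC).astype(float)
        d=c[:,:,0]-c[:,:,2]  # blue - red
        m=((d>2)).astype(np.uint8)*255
        m=cv2.morphologyEx(m,cv2.MORPH_OPEN,np.ones((7,7)))
        cs,_=cv2.findContours(m,cv2.RETR_EXTERNAL,cv2.CHAIN_APPROX_NONE)
        k=max(cs,key=cv2.contourArea); x,y,w,h=cv2.boundingRect(k)
        print(n,b,"bbox",[round(v,1) for v in (b[0]+x/S-.5,b[1]+y/S-.5,b[0]+(x+w)/S-.5,b[1]+(y+h)/S-.5)])
        v=np.clip(c*1.8,0,255).astype(np.uint8); cv2.drawContours(v,[k],-1,(0,0,255),1)
        out.append(cv2.copyMakeBorder(v,0,400-v.shape[0],0,400-v.shape[1],cv2.BORDER_CONSTANT))
g=np.vstack([np.hstack(out[:2]),np.hstack(out[2:])]); cv2.imwrite("pics/tubes.png",cv2.resize(g,(600,600)))
```

```text
Traceback (most recent call last):
ValueError: max() iterable argument is empty
```

Run:
```python
import numpy as np
im=np.load("pics/top0.npy").astype(int)
for r in (146,154): print([tuple(p) for p in im[r,192:222]])
print([tuple(p) for p in im[259,264:300]])
im=np.load("pics/side0.npy").astype(int)
print([tuple(p) for p in im[220,184:220]])
```

```text
[(np.int64(107), np.int64(103), np.int64(99)), (np.int64(106), np.int64(102), np.int64(98)), (np.int64(106), np.int64(102), np.int64(99)), (np.int64(106), np.int64(102), np.int64(99)), (np.int64(97), np.int64(94), np.int64(91)), (np.int64(79), np.int64(80), np.int64(79)), (np.int64(61), np.int64(62), np.int64(62)), (np.int64(33), np.int64(33), np.int64(32)), (np.int64(34), np.int64(33), np.int64(33)), (np.int64(33), np.int64(32), np.int64(31)), (np.int64(32), np.int64(31), np.int64(31)), (np.int64(30), np.int64(31), np.int64(29)), (np.int64(32), np.int64(31), np.int64(30)), (np.int64(32), np.int64(31), np.int64(30)), (np.int64(31), np.int64(31), np.int64(30)), (np.int64(31), np.int64(31), np.int64(30)), (np.int64(32), np.int64(31), np.int64(31)), (np.int64(31), np.int64(31), np.int64(30)), (np.int64(35), np.int64(34), np.int64(33)), (np.int64(61), np.int64(61), np.int64(61)), (np.int64(73), np.int64(72), np.int64(72)), (np.int64(84), np.int64(81), np.int64(79)), (np.int64(105), np.int64(101), np.int64(98)), (np.int64(107), np.int64(103), np.int64(99)), (np.int64(108), np.int64(105), 
[... 4144 characters left out ...]
, np.int64(59)), (np.int64(54), np.int64(55), np.int64(56)), (np.int64(53), np.int64(53), np.int64(56)), (np.int64(52), np.int64(51), np.int64(54)), (np.int64(49), np.int64(51), np.int64(52)), (np.int64(45), np.int64(46), np.int64(48)), (np.int64(42), np.int64(43), np.int64(45)), (np.int64(36), np.int64(37), np.int64(38)), (np.int64(143), np.int64(136), np.int64(136)), (np.int64(143), np.int64(137), np.int64(135)), (np.int64(141), np.int64(135), np.int64(135)), (np.int64(137), np.int64(132), np.int64(131)), (np.int64(139), np.int64(132), np.int64(132)), (np.int64(142), np.int64(136), np.int64(136)), (np.int64(140), np.int64(135), np.int64(134)), (np.int64(139), np.int64(133), np.int64(133))]
```

Run:
```python
from station import ctrl
from h import *
S=8
out=[]
for n,b,z in [("top",(190,132,222,172),.075),("top",(264,242,300,278),.045),("side",(275,140,315,190),0),("side",(180,198,220,240),0)]:
    cam=ctrl.camera_info(n)
    im=np.load(f"pics/{n}0.npy")[:,:,::-1].copy()
    c=cv2.resize(im[b[1]:b[3],b[0]:b[2]],None,fx=S,fy=S,interpolation=cv2.INTER_LINEAR).astype(float)
    d=c[:,:,2]-c[:,:,0]; g=c[:,:,1]
    m=((d<3)&(g>46)&(g<93) if n=="top" else (d<1.5)&(g<110)).astype(np.uint8)*255
    m=cv2.morphologyEx(m,cv2.MORPH_OPEN,np.ones((5,5)))
    cs,_=cv2.findContours(m,cv2.RETR_EXTERNAL,cv2.CHAIN_APPROX_NONE)
    k=max(cs,key=lambda k:cv2.contourArea(cv2.convexHull(k)))
    x,y,w,h=cv2.boundingRect(k)
    f=lambda p:np.array([b[0]+(p[0]+.5)/S-.5,b[1]+(p[1]+.5)/S-.5])
    print(n,b,"bbox",f((x,y)),f((x+w,y+h)))
    if n=="top":
        P=np.array([ray(cam,f(p),z)[:2] for p in cv2.convexHull(k).reshape(-1,2)]).astype(np.float32)*1000
        print(" circle",cv2.minEnclosingCircle(P),"rect",cv2.minAreaRect(P))
    v=np.clip(c*1.8,0,255).astype(np.uint8); cv2.drawContours(v,[k],-1,(0,0,255),1)
    out.append(cv2.copyMakeBorder(v,0,400-v.shape[0],0,400-v.shape[1],cv2.BORDER_CONSTANT))
g=np.vstack([np.hstack(out[:2]),np.hstack(out[2:])]); cv2.imwrite("pics/tubes.png",cv2.resize(g,(600,600)))
s=ctrl.camera_info("side"); t=ctrl.camera_info("top")
for nm,X in dict(big=(.4611,.0758,.008),small=(.6636,-.0758,.008),deck=(.5764,.0167,.006)).items(): print(nm,proj(s,X))
```

```text
top (190, 132, 222, 172) bbox [196.6875 138.8125] [213.0625 153.8125]
 circle ((685.7730712890625, 89.12560272216797), 18.93703842163086) rect ((686.6680908203125, 90.16999816894531), (35.411712646484375, 34.3964958190918), 19.685075759887695)
top (264, 242, 300, 278) bbox [272.1875 247.3125] [292.9375 268.5625]
 circle ((443.5668640136719, -83.8946533203125), 23.476041793823242) rect ((443.730712890625, -84.21597290039062), (45.300567626953125, 44.95507049560547), 0.4828602373600006)
side (275, 140, 315, 190) bbox [285.4375 150.5625] [301.1875 183.0625]
side (180, 198, 220, 240) bbox [189.4375 205.6875] [211.6875 234.5625]
big [204.27560602 187.00945453]
small [298.67393575 214.71457925]
deck [254.05446754 196.66369383]
```

View pics/tubes.png

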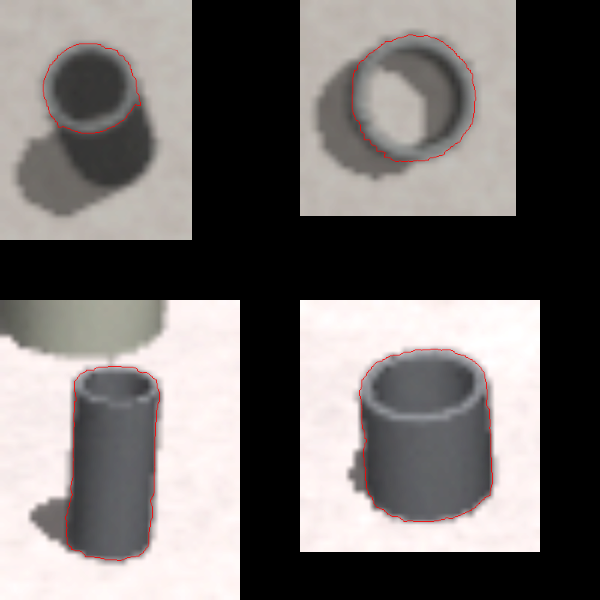

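```bash
cat >> h.py <<'E'
from scipy.spatial.transform import Rotation as Ro
def plan(ctrl,x,y,z,jaw):
    """target TCP m, jaw = yaw (deg) of tool y axis; prints shift in tool axes as they'd be after the turn, cm"""
    o=ctrl.get_obs(); R=Ro.from_rotvec(o["tool_rot"]).as_matrix()
    yaw=np.degrees(np.arctan2(R[1,1],R[0,1])); d=(jaw-yaw+90)%180-90
    rt=-np.radians(d) # tool z down
    R2=R@Ro.from_rotvec([0,0,rt]).as_matrix()
    D=np.array([x,y,z])-o["tool_pos"]
    ez=R[:,2]; t=R.T@np.cross(ez,[0,0,-1.0])
    print("t%.2f pos"%o["t"],o["tool_pos"].round(4),"yaw %.1f"%yaw,"open %.4f F"%o["opening"],o["contact_force"].round(1))
    print("  turn wz %.3f | tilt fix wx %.3f wy %.3f | shift before turn"%(rt,t[0],t[1]),(R.T@D*100).round(2),"after turn",(R2.T@D*100).round(2))
E
python3 - <<'E'
from station import ctrl
from h import *
plan(ctrl,.461,.076,.12,90); plan(ctrl,.461,.076,.12,104)
E
```

```text
t0.15 pos [0.263  0.5664 0.2413] yaw 65.1 open 0.0854 F [ 0.3 -0.8  0.2]
  turn wz -0.435 | tilt fix wx -0.002 wy -0.000 | shift before turn [-38.62 -36.12  12.18] after turn [-19.81 -49.03  12.18]
t0.15 pos [0.263  0.5664 0.2413] yaw 65.1 open 0.0854 F [ 0.3 -0.8  0.2]
  turn wz -0.679 | tilt fix wx -0.002 wy -0.000 | shift before turn [-38.62 -36.12  12.18] after turn [ -7.36 -52.36  12.18]
```

Request:
send_rows([
  {"wz":-0.145},
  {"wz":-0.145},
  {"wz":-0.145},
  {"tx":-1.3,"ty":-3.3,"tz":0.4},
  {"tx":-1.5,"ty":-3.7,"tz":0.8},
])

```text
invalid input at $.series[0]: expected keys tx, ty, tz, wx, wy, wz, jaw
```

Request:
send_rows([
  {"tx":-1.7,"ty":-4.2,"tz":1},
  {"tx":-1.7,"ty":-4.2,"tz":1},
  {"tx":-1.7,"ty":-4.2,"tz":1},
  {"tx":-1.7,"ty":-4.2,"tz":1},
  {"tx":-1.7,"ty":-4.2,"tz":1},
])

```text
invalid input at $.series[0]: expected keys tx, ty, tz, wx, wy, wz, jaw
```

Run:
```python
from station import ctrl
from h import *
plan(ctrl,.461,.076,.12,90)
```

```text
t0.15 pos [0.263  0.5664 0.2413] yaw 65.1 open 0.0854 F [ 0.3 -0.8  0.2]
  turn wz -0.435 | tilt fix wx -0.002 wy -0.000 | shift before turn [-38.62 -36.12  12.18] after turn [-19.81 -49.03  12.18]
```

All keys are needed in every row.

Request:
send_rows([
  {"tx":0,"ty":0,"tz":0,"wx":0,"wy":0,"wz":-0.145,"jaw":0},
  {"tx":0,"ty":0,"tz":0,"wx":0,"wy":0,"wz":-0.145,"jaw":0},
  {"tx":0,"ty":0,"tz":0,"wx":0,"wy":0,"wz":-0.145,"jaw":0},
  {"tx":-1.3,"ty":-3.3,"tz":0.4,"wx":0,"wy":0,"wz":0,"jaw":0},
  {"tx":-1.5,"ty":-3.7,"tz":0.8,"wx":0,"wy":0,"wz":0,"jaw":0},
])

```text
t: 0.78
tool_pos: [0.2913, 0.4963, 0.2274]
tool_rot: [0.029, -3.139, 0.005]
contact_force: [-0.2, -0.2, -0.4]
opening: 0.0853
```

Request:
send_rows([
  {"tx":-1.7,"ty":-4.2,"tz":1,"wx":0,"wy":0,"wz":0,"jaw":0},
  {"tx":-1.7,"ty":-4.2,"tz":1,"wx":0,"wy":0,"wz":0,"jaw":0},
  {"tx":-1.7,"ty":-4.2,"tz":1,"wx":0,"wy":0,"wz":0,"jaw":0},
  {"tx":-1.7,"ty":-4.2,"tz":1,"wx":0,"wy":0,"wz":0,"jaw":0},
  {"tx":-1.7,"ty":-4.2,"tz":1,"wx":0,"wy":0,"wz":0,"jaw":0},
])

```text
t: 1.4
tool_pos: [0.3813, 0.2811, 0.1752]
tool_rot: [0.034, -3.139, 0.007]
contact_force: [-0.2, -0.3, -0.5]
opening: 0.0854
```

Run:
```python
from station import ctrl
from h import *
plan(ctrl,.461,.076,.12,90)
```

```text
t1.40 pos [0.3813 0.2811 0.1752] yaw 91.2 open 0.0854 F [-0.2 -0.3 -0.5]
  turn wz 0.021 | tilt fix wx -0.004 wy -0.003 | shift before turn [ -7.54 -20.66   5.59] after turn [ -7.98 -20.49   5.59]
```

Request:
send_rows([
  {"tx":-1.5,"ty":-4.2,"tz":1,"wx":0,"wy":0,"wz":0,"jaw":0},
  {"tx":-1.5,"ty":-4.2,"tz":1,"wx":0,"wy":0,"wz":0,"jaw":0},
  {"tx":-1.5,"ty":-4.2,"tz":1,"wx":0,"wy":0,"wz":0,"jaw":0},
  {"tx":-1.6,"ty":-4.2,"tz":1,"wx":0,"wy":0,"wz":0,"jaw":0},
  {"tx":-1.6,"ty":-4.2,"tz":1,"wx":0,"wy":0,"wz":0,"jaw":0},
])

```text
t: 2.02
tool_pos: [0.4636, 0.0653, 0.1236]
tool_rot: [0.034, -3.14, 0.006]
contact_force: [0.4, -0.2, -0.1]
opening: 0.0856
```

Run:
```python
from station import ctrl
from h import *
plan(ctrl,.461,.076,.12,90)
cam=ctrl.camera_info("wrist"); im=ctrl.get_image("wrist"); cv2.imwrite("pics/w1.png",im[:,:,::-1])
def fproj(cam,X):
    p=cam["R"]@np.array(X)+cam["t"]; r=np.linalg.norm(p[:2]); th=np.arctan2(r,p[2]); K=cam["mtx"]
    return p[:2]/r*th*K[0,0]+K[:2,2]
print(fproj(cam,(.461,.0758,.045)),fproj(cam,(.461,.0758,.008)))
```

```text
t2.02 pos [0.4636 0.0653 0.1236] yaw 91.2 open 0.0856 F [ 0.4 -0.2 -0.1]
  turn wz 0.022 | tilt fix wx -0.004 wy -0.002 | shift before turn [0.23 1.08 0.35] after turn [0.26 1.07 0.35]
[270.0511846 202.550513 ] [268.19600989 189.63635825]
```

View pics/w1.png

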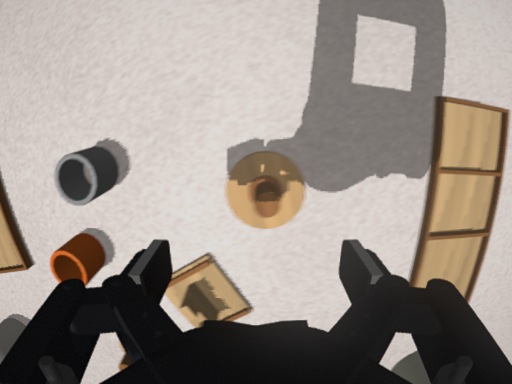

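Request:
send_rows([
  {"tx":0.2,"ty":1.0,"tz":1.5,"wx":0,"wy":0,"wz":0,"jaw":0.3},
  {"tx":0,"ty":0,"tz":2.5,"wx":0,"wy":0,"wz":0.02,"jaw":0.3},
  {"tx":0,"ty":0,"tz":2.5,"wx":0,"wy":0,"wz":0,"jaw":0.3},
  {"tx":0,"ty":0,"tz":2,"wx":0,"wy":0,"wz":0,"jaw":0.3},
  {"tx":0,"ty":0,"tz":1,"wx":0,"wy":0,"wz":0,"jaw":0.3},
], squeeze=35)

```text
t: 2.7
tool_pos: [0.4589, 0.0747, 0.0215]
tool_rot: [-0.001, -3.136, 0.01]
contact_force: [-1.4, -0.9, 0.5]
opening: 0.0598
```

Run:
```python
from station import ctrl
from h import *
plan(ctrl,.461,.0758,.025,90)
```

```text
t2.70 pos [0.4589 0.0747 0.0215] yaw 90.0 open 0.0598 F [-1.4 -0.9  0.5]
  turn wz -0.001 | tilt fix wx -0.006 wy -0.005 | shift before turn [-0.21  0.11 -0.35] after turn [-0.21  0.11 -0.35]
```

Request:
send_rows([
  {"tx":-0.2,"ty":0.1,"tz":-0.35,"wx":-0.006,"wy":-0.005,"wz":0,"jaw":0.3},
  {"tx":0,"ty":0,"tz":0,"wx":0,"wy":0,"wz":0,"jaw":1},
  {"tx":0,"ty":0,"tz":0,"wx":0,"wy":0,"wz":0,"jaw":1},
  {"tx":0,"ty":0,"tz":0,"wx":0,"wy":0,"wz":0,"jaw":1},
  {"tx":0,"ty":0,"tz":0,"wx":0,"wy":0,"wz":0,"jaw":1},
])

```text
t: 3.32
tool_pos: [0.4617, 0.0772, 0.0266]
tool_rot: [-0.002, 3.139, 0.001]
contact_force: [0.1, -0.1, 0.0]
opening: 0.019
```

Request:
send_rows([
  {"tx":0,"ty":0,"tz":0,"wx":0,"wy":0,"wz":0,"jaw":1},
  {"tx":0,"ty":0,"tz":0,"wx":0,"wy":0,"wz":0,"jaw":1},
])

```text
t: 3.58
tool_pos: [0.4618, 0.0771, 0.0267]
tool_rot: [-0.001, 3.139, 0.001]
contact_force: [-0.4, -0.4, -0.6]
opening: 0.0189
```

Run:
```python
from station import ctrl
from h import *
plan(ctrl,.5273,-.2684,.085,104)
```

```text
t3.58 pos [0.4618 0.0771 0.0267] yaw 90.1 open 0.0189 F [-0.4 -0.4 -0.6]
  turn wz -0.243 | tilt fix wx 0.000 wy 0.003 | shift before turn [ -6.53 -34.55  -5.83] after turn [  1.99 -35.11  -5.83]
```

Request:
send_rows([
  {"tx":0,"ty":0,"tz":-1.5,"wx":0,"wy":0,"wz":0,"jaw":1},
  {"tx":0,"ty":0,"tz":-3,"wx":0,"wy":0,"wz":0,"jaw":1},
  {"tx":0,"ty":0,"tz":-3,"wx":0,"wy":0,"wz":0,"jaw":1},
  {"tx":-0.3,"ty":-2,"tz":-1,"wx":0,"wy":0,"wz":0,"jaw":1},
  {"tx":-0.7,"ty":-3.5,"tz":0,"wx":0,"wy":0,"wz":0,"jaw":1},
])

```text
t: 4.2
tool_pos: [0.4722, 0.0223, 0.1186]
tool_rot: [-0.008, 3.136, 0.0]
contact_force: [-0.6, 0.7, -0.6]
opening: 0.0188
```

Request:
send_rows([
  {"tx":-0.9,"ty":-4.8,"tz":0,"wx":0,"wy":0,"wz":0,"jaw":1},
  {"tx":-0.9,"ty":-4.8,"tz":0,"wx":0,"wy":0,"wz":0,"jaw":1},
  {"tx":-0.9,"ty":-4.8,"tz":0,"wx":0,"wy":0,"wz":0,"jaw":1},
  {"tx":-0.9,"ty":-4.8,"tz":0,"wx":0,"wy":0,"wz":0,"jaw":1},
  {"tx":-0.9,"ty":-4.8,"tz":0,"wx":0,"wy":0,"wz":0,"jaw":1},
])

```text
t: 4.82
tool_pos: [0.5216, -0.2247, 0.1268]
tool_rot: [-0.012, 3.126, -0.004]
contact_force: [0.0, 1.1, -0.6]
opening: 0.019
```

Run:
```python
from station import ctrl
from h import *
plan(ctrl,.5273,-.2684,.033,90)
```

```text
t4.83 pos [ 0.5216 -0.2247  0.1268] yaw 90.4 open 0.0190 F [ 0.   1.1 -0.6]
  turn wz 0.008 | tilt fix wx -0.002 wy 0.015 | shift before turn [-0.4  -4.36  9.4 ] after turn [-0.43 -4.35  9.4 ]
```

Request:
send_rows([
  {"tx":-0.3,"ty":-2.5,"tz":0.5,"wx":0,"wy":0.015,"wz":0,"jaw":1},
  {"tx":-0.1,"ty":-1.5,"tz":1.5,"wx":0,"wy":0,"wz":0,"jaw":1},
  {"tx":0,"ty":0,"tz":2,"wx":0,"wy":0,"wz":0,"jaw":1},
  {"tx":0,"ty":0,"tz":1,"wx":0,"wy":0,"wz":0,"jaw":1},
  {"tx":0,"ty":0,"tz":0,"wx":0,"wy":0,"wz":0,"jaw":1},
])

```text
t: 5.45
tool_pos: [0.5259, -0.2672, 0.0759]
tool_rot: [-0.008, 3.141, -0.003]
contact_force: [0.5, 0.3, -0.1]
opening: 0.019
```

Run:
```python
from station import ctrl
from h import *
plan(ctrl,.5273,-.2684,.033,90)
cam=ctrl.camera_info("wrist"); im=ctrl.get_image("wrist"); cv2.imwrite("pics/w2.png",im[:,:,::-1])
im=ctrl.get_image("side"); cv2.imwrite("pics/s2.png",im[:,:,::-1])
```

```text
t5.45 pos [ 0.5259 -0.2672  0.0759] yaw 90.3 open 0.0190 F [ 0.5  0.3 -0.1]
  turn wz 0.005 | tilt fix wx -0.002 wy 0.001 | shift before turn [-0.14 -0.12  4.29] after turn [-0.14 -0.11  4.29]
```

View pics/w2.png

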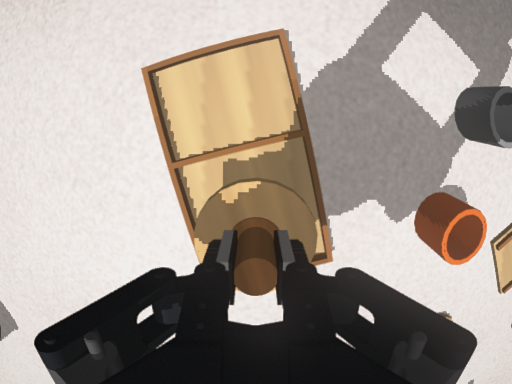

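View pics/s2.png

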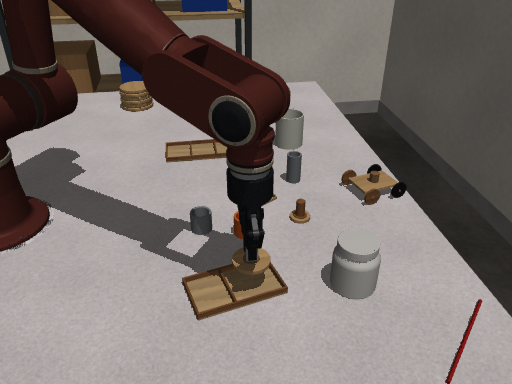

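Request:
send_rows([
  {"tx":-0.1,"ty":-0.1,"tz":1.5,"wx":0,"wy":0,"wz":0,"jaw":1},
  {"tx":0,"ty":0,"tz":1.3,"wx":0,"wy":0,"wz":0,"jaw":1},
  {"tx":0,"ty":0,"tz":0.9,"wx":0,"wy":0,"wz":0,"jaw":1},
  {"tx":0,"ty":0,"tz":0.4,"wx":0,"wy":0,"wz":0,"jaw":1},
  {"tx":0,"ty":0,"tz":0,"wx":0,"wy":0,"wz":0,"jaw":1},
])

```text
t: 6.18
tool_pos: [0.5284, -0.2684, 0.034]
tool_rot: [-0.01, 3.138, -0.006]
contact_force: [-0.1, 0.0, -0.5]
opening: 0.019
```

Run:
```python
from station import ctrl
from h import *
plan(ctrl,.5273,-.2684,.0307,90)
```

```text
t6.17 pos [ 0.5284 -0.2684  0.034 ] yaw 90.3 open 0.0190 F [-0.1  0.  -0.5]
  turn wz 0.006 | tilt fix wx -0.004 wy 0.004 | shift before turn [0.11 0.   0.33] after turn [0.11 0.   0.33]
```

Request:
send_rows([
  {"tx":0,"ty":0,"tz":0.2,"wx":0,"wy":0,"wz":0,"jaw":1},
  {"tx":0,"ty":0,"tz":0.1,"wx":0,"wy":0,"wz":0,"jaw":1},
  {"tx":0,"ty":0,"tz":0,"wx":0,"wy":0,"wz":0,"jaw":1},
])

```text
t: 6.55
tool_pos: [0.529, -0.2689, 0.0318]
tool_rot: [-0.009, 3.137, -0.008]
contact_force: [0.4, 0.5, -0.0]
opening: 0.0187
```

Request:
send_rows([
  {"tx":0,"ty":0,"tz":0,"wx":0,"wy":0,"wz":0,"jaw":0.4},
  {"tx":0,"ty":0,"tz":0,"wx":0,"wy":0,"wz":0,"jaw":0.4},
  {"tx":0,"ty":0,"tz":0,"wx":0,"wy":0,"wz":0,"jaw":0.4},
  {"tx":0,"ty":0,"tz":-1.5,"wx":0,"wy":0,"wz":0,"jaw":0.4},
  {"tx":0,"ty":0,"tz":-3,"wx":0,"wy":0,"wz":0,"jaw":0.4},
])

```text
t: 7.18
tool_pos: [0.5275, -0.2679, 0.0767]
tool_rot: [-0.009, 3.14, -0.004]
contact_force: [-0.2, 0.1, 0.3]
opening: 0.0515
```

Request:
send_rows([
  {"tx":0,"ty":0,"tz":-4,"wx":0,"wy":0,"wz":0,"jaw":0},
  {"tx":0,"ty":0,"tz":-3,"wx":0,"wy":0,"wz":0,"jaw":0},
  {"tx":0,"ty":0,"tz":-1,"wx":0,"wy":0,"wz":0,"jaw":0},
])

```text
t: 7.55
tool_pos: [0.5287, -0.2685, 0.1644]
tool_rot: [-0.009, 3.135, -0.01]
contact_force: [0.5, -0.2, -0.7]
opening: 0.0853
```

Run:
```python
from station import ctrl
from h import *
plan(ctrl,.6865,.09,.15,90)
cam=ctrl.camera_info("wrist"); im=ctrl.get_image("wrist"); cv2.imwrite("pics/w3.png",im[:,:,::-1])
```

```text
t7.55 pos [ 0.5287 -0.2685  0.1644] yaw 90.3 open 0.0853 F [ 0.5 -0.2 -0.7]
  turn wz 0.006 | tilt fix wx -0.006 wy 0.007 | shift before turn [-15.98  35.76   1.33] after turn [-15.77  35.86   1.33]
```

View pics/w3.png

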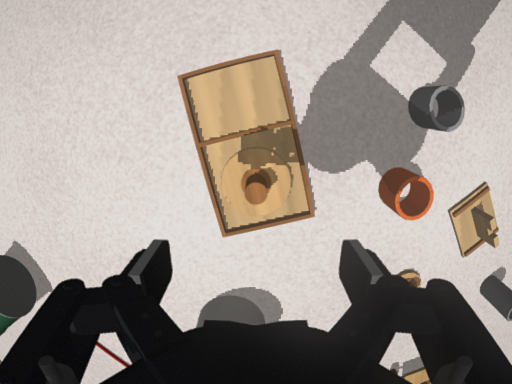

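Request:
send_rows([
  {"tx":-1.2,"ty":2.8,"tz":0,"wx":0,"wy":0,"wz":0,"jaw":0},
  {"tx":-1.9,"ty":4.3,"tz":0.2,"wx":0,"wy":0,"wz":0,"jaw":0},
  {"tx":-2.2,"ty":5,"tz":0.2,"wx":0,"wy":0,"wz":0,"jaw":0},
  {"tx":-2.2,"ty":5,"tz":0.2,"wx":0,"wy":0,"wz":0,"jaw":0},
  {"tx":-2.2,"ty":5,"tz":0.2,"wx":0,"wy":0,"wz":0,"jaw":0},
])

```text
t: 8.22
tool_pos: [0.6245, -0.0443, 0.1513]
tool_rot: [0.003, 3.14, -0.009]
contact_force: [-0.1, -0.1, 0.9]
opening: 0.0854
```

Request:
send_rows([
  {"tx":-2.1,"ty":4.7,"tz":0,"wx":0,"wy":0,"wz":0,"jaw":0},
  {"tx":-1.8,"ty":4.1,"tz":0,"wx":0,"wy":0,"wz":0,"jaw":0},
  {"tx":-1.2,"ty":2.8,"tz":0,"wx":0,"wy":0,"wz":0,"jaw":0},
  {"tx":0,"ty":0,"tz":0,"wx":0,"wy":0,"wz":0,"jaw":0},
])

```text
t: 8.72
tool_pos: [0.6742, 0.0796, 0.1435]
tool_rot: [0.005, -3.134, 0.008]
contact_force: [-0.4, -0.9, 0.3]
opening: 0.0852
```

Run:
```python
from station import ctrl
from h import *
plan(ctrl,.6865,.09,.045,90)
cam=ctrl.camera_info("wrist"); im=ctrl.get_image("wrist"); cv2.imwrite("pics/w4.png",im[:,:,::-1])
def fproj(cam,X):
    p=cam["R"]@np.array(X)+cam["t"]; r=np.linalg.norm(p[:2]); th=np.arctan2(r,p[2]); K=cam["mtx"]
    return p[:2]/r*th*K[0,0]+K[:2,2]
print(fproj(cam,(.6865,.09,.075)),fproj(cam,(.6865,.09,.0)))
```

```text
t8.72 pos [0.6742 0.0796 0.1435] yaw 90.2 open 0.0852 F [-0.4 -0.9  0.3]
  turn wz 0.003 | tilt fix wx -0.005 wy -0.008 | shift before turn [-1.31  1.09  9.83] after turn [-1.3   1.09  9.83]
[270.11702793 226.4658884 ] [266.87294495 197.63597078]
```

View pics/w4.png

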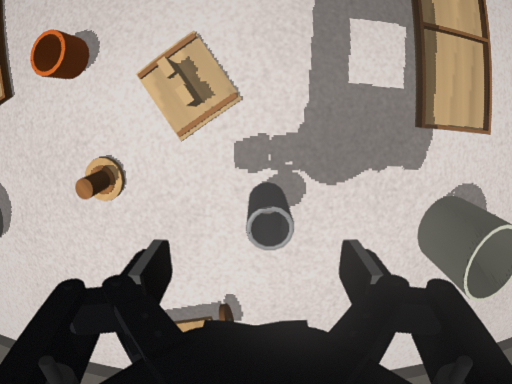

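Request:
send_rows([
  {"tx":-1.3,"ty":1.1,"tz":0.8,"wx":-0.005,"wy":-0.008,"wz":0,"jaw":0.1},
  {"tx":0,"ty":0,"tz":2.5,"wx":0,"wy":0,"wz":0,"jaw":0.1},
  {"tx":0,"ty":0,"tz":2.5,"wx":0,"wy":0,"wz":0,"jaw":0.1},
  {"tx":0,"ty":0,"tz":2.2,"wx":0,"wy":0,"wz":0,"jaw":0.1},
  {"tx":0,"ty":0,"tz":0.8,"wx":0,"wy":0,"wz":0,"jaw":0.1},
])

```text
t: 9.4
tool_pos: [0.6879, 0.0867, 0.0499]
tool_rot: [0.006, 3.141, 0.0]
contact_force: [-0.5, -0.2, -0.3]
opening: 0.0765
```

Run:
```python
from station import ctrl
from h import *
plan(ctrl,.6865,.09,.045,90)
```

```text
t9.40 pos [0.6879 0.0867 0.0499] yaw 89.8 open 0.0765 F [-0.5 -0.2 -0.3]
  turn wz -0.004 | tilt fix wx 0.000 wy 0.000 | shift before turn [0.14 0.33 0.49] after turn [0.14 0.33 0.49]
```

Request:
send_rows([
  {"tx":0.1,"ty":0.35,"tz":0.4,"wx":0,"wy":0,"wz":0,"jaw":0.3},
  {"tx":0,"ty":0,"tz":0,"wx":0,"wy":0,"wz":0,"jaw":0.8},
  {"tx":0,"ty":0,"tz":0,"wx":0,"wy":0,"wz":0,"jaw":1},
  {"tx":0,"ty":0,"tz":0,"wx":0,"wy":0,"wz":0,"jaw":1},
  {"tx":0,"ty":0,"tz":0,"wx":0,"wy":0,"wz":0,"jaw":1},
])

```text
t: 10.02
tool_pos: [0.6885, 0.0903, 0.048]
tool_rot: [0.006, 3.138, 0.0]
contact_force: [0.0, -0.7, -0.9]
opening: 0.0359
```

Request:
send_rows([
  {"tx":0,"ty":0,"tz":0,"wx":0,"wy":0,"wz":0,"jaw":1},
  {"tx":0,"ty":0,"tz":0,"wx":0,"wy":0,"wz":0,"jaw":1},
])

```text
t: 10.28
tool_pos: [0.6887, 0.0904, 0.0484]
tool_rot: [0.006, 3.137, 0.0]
contact_force: [-0.4, -0.3, 0.8]
opening: 0.0366
```

Run:
```python
from station import ctrl
from h import *
plan(ctrl,.4472,-.2885,.2,104)
```

```text
t10.28 pos [0.6887 0.0904 0.0484] yaw 89.8 open 0.0366 F [-0.4 -0.3  0.8]
  turn wz -0.248 | tilt fix wx 0.000 wy 0.005 | shift before turn [ 23.93 -37.98 -15.29] after turn [ 32.53 -30.93 -15.29]
```

Request:
send_rows([
  {"tx":0,"ty":0,"tz":-2,"wx":0,"wy":0,"wz":0,"jaw":1},
  {"tx":0,"ty":0,"tz":-4,"wx":0,"wy":0,"wz":0,"jaw":1},
  {"tx":0.5,"ty":-0.8,"tz":-4,"wx":0,"wy":0,"wz":0,"jaw":1},
  {"tx":1.4,"ty":-2.2,"tz":-2,"wx":0,"wy":0,"wz":0,"jaw":1},
  {"tx":2.3,"ty":-3.7,"tz":-1,"wx":0,"wy":0,"wz":0,"jaw":1},
])

```text
t: 10.9
tool_pos: [0.6464, 0.0239, 0.1876]
tool_rot: [0.0, 3.133, -0.0]
contact_force: [-0.7, -0.1, -1.0]
opening: 0.0359
```

Request:
send_rows([
  {"tx":2.8,"ty":-4.5,"tz":0,"wx":0,"wy":0,"wz":0,"jaw":1},
  {"tx":2.8,"ty":-4.5,"tz":0,"wx":0,"wy":0,"wz":0,"jaw":1},
  {"tx":2.8,"ty":-4.5,"tz":0,"wx":0,"wy":0,"wz":0,"jaw":1},
  {"tx":2.8,"ty":-4.5,"tz":0,"wx":0,"wy":0,"wz":0,"jaw":1},
  {"tx":2.8,"ty":-4.5,"tz":0,"wx":0,"wy":0,"wz":0,"jaw":1},
])

```text
t: 11.52
tool_pos: [0.5054, -0.2076, 0.1984]
tool_rot: [-0.005, 3.117, -0.009]
contact_force: [1.2, -0.2, -0.9]
opening: 0.036
```

Run:
```python
from station import ctrl
from h import *
plan(ctrl,.4472,-.2885,.0524,90)
```

```text
t11.53 pos [ 0.5054 -0.2076  0.1984] yaw 90.2 open 0.0360 F [ 1.2 -0.2 -0.9]
  turn wz 0.003 | tilt fix wx -0.006 wy 0.025 | shift before turn [ 6.21 -7.98 14.5 ] after turn [ 6.18 -8.   14.5 ]
```

Request:
send_rows([
  {"tx":2.6,"ty":-3.4,"tz":1,"wx":0,"wy":0.01,"wz":0,"jaw":1},
  {"tx":1.7,"ty":-2.3,"tz":2,"wx":0,"wy":0.01,"wz":0,"jaw":1},
  {"tx":0.8,"ty":-1,"tz":2.5,"wx":0,"wy":0,"wz":0,"jaw":1},
  {"tx":0,"ty":0,"tz":2,"wx":0,"wy":0,"wz":0,"jaw":1},
  {"tx":0,"ty":0,"tz":0,"wx":0,"wy":0,"wz":0,"jaw":1},
])

```text
t: 12.15
tool_pos: [0.4539, -0.283, 0.1311]
tool_rot: [0.006, 3.126, -0.024]
contact_force: [1.0, -0.4, -0.2]
opening: 0.0363
```

Run:
```python
from station import ctrl
from h import *
plan(ctrl,.4472,-.2885,.0524,90)
im=ctrl.get_image("wrist"); cv2.imwrite("pics/w5.png",im[:,:,::-1])
```

```text
t12.15 pos [ 0.4539 -0.283   0.1311] yaw 89.8 open 0.0363 F [ 1.  -0.4 -0.2]
  turn wz -0.004 | tilt fix wx -0.015 wy 0.015 | shift before turn [ 0.79 -0.43  7.87] after turn [ 0.79 -0.43  7.87]
```

View pics/w5.png

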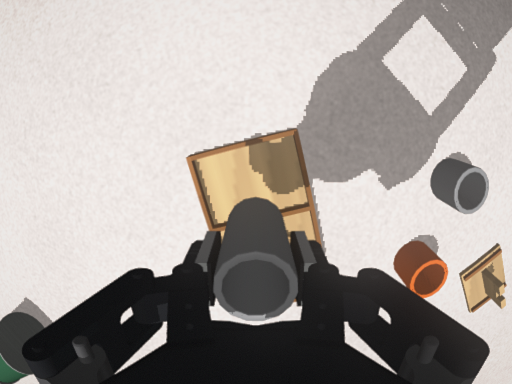

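Request:
send_rows([
  {"tx":0.7,"ty":-0.5,"tz":2,"wx":-0.015,"wy":0.015,"wz":0,"jaw":1},
  {"tx":0,"ty":0,"tz":2.2,"wx":0,"wy":0,"wz":0,"jaw":1},
  {"tx":0,"ty":0,"tz":1.8,"wx":0,"wy":0,"wz":0,"jaw":1},
  {"tx":0,"ty":0,"tz":0.8,"wx":0,"wy":0,"wz":0,"jaw":1},
  {"tx":0,"ty":0,"tz":0,"wx":0,"wy":0,"wz":0,"jaw":1},
])

```text
t: 12.82
tool_pos: [0.4494, -0.2909, 0.0645]
tool_rot: [0.003, 3.137, -0.007]
contact_force: [-1.2, -0.4, -0.1]
opening: 0.0358
```

Run:
```python
from station import ctrl
from h import *
plan(ctrl,.4472,-.2885,.0524,90)
im=ctrl.get_image("side"); cv2.imwrite("pics/s5.png",cv2.resize(im[180:330,150:350,::-1],None,fx=4,fy=4))
```

```text
t12.82 pos [ 0.4494 -0.2909  0.0645] yaw 89.9 open 0.0358 F [-1.2 -0.4 -0.1]
  turn wz -0.002 | tilt fix wx -0.004 wy 0.005 | shift before turn [0.23 0.24 1.21] after turn [0.23 0.24 1.21]
```

View pics/s5.png

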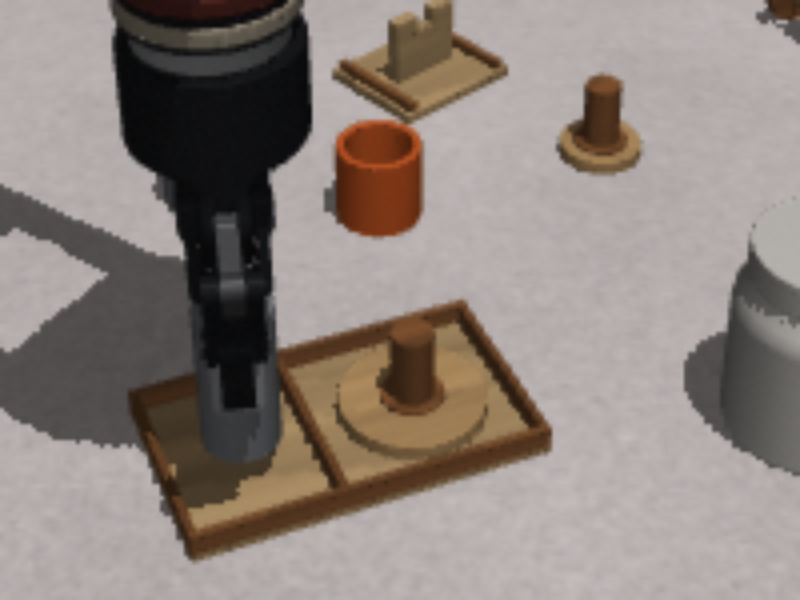

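Request:
send_rows([
  {"tx":0.2,"ty":0.2,"tz":0.7,"wx":-0.004,"wy":0.005,"wz":0,"jaw":1},
  {"tx":0,"ty":0,"tz":0.4,"wx":0,"wy":0,"wz":0,"jaw":1},
  {"tx":0,"ty":0,"tz":0.1,"wx":0,"wy":0,"wz":0,"jaw":1},
  {"tx":0,"ty":0,"tz":0,"wx":0,"wy":0,"wz":0,"jaw":1},
])

```text
t: 13.38
tool_pos: [0.4486, -0.2897, 0.0539]
tool_rot: [0.002, 3.139, -0.004]
contact_force: [-0.3, 0.3, 0.2]
opening: 0.0361
```

Request:
send_rows([
  {"tx":0,"ty":0,"tz":0.12,"wx":0,"wy":0,"wz":0,"jaw":1},
  {"tx":0,"ty":0,"tz":0,"wx":0,"wy":0,"wz":0,"jaw":1},
  {"tx":0,"ty":0,"tz":0,"wx":0,"wy":0,"wz":0,"jaw":0.3},
  {"tx":0,"ty":0,"tz":0,"wx":0,"wy":0,"wz":0,"jaw":0.2},
  {"tx":0,"ty":0,"tz":0,"wx":0,"wy":0,"wz":0,"jaw":0.2},
])

```text
t: 14.0
tool_pos: [0.4491, -0.2901, 0.0534]
tool_rot: [0.002, 3.138, -0.006]
contact_force: [0.2, -0.2, 0.9]
opening: 0.0685
```

Request:
send_rows([
  {"tx":0,"ty":0,"tz":-2,"wx":0,"wy":0,"wz":0,"jaw":0.2},
  {"tx":0,"ty":0,"tz":-3.5,"wx":0,"wy":0,"wz":0,"jaw":0.2},
  {"tx":0,"ty":0,"tz":-3.5,"wx":0,"wy":0,"wz":0,"jaw":0.2},
  {"tx":0,"ty":0,"tz":-1.5,"wx":0,"wy":0,"wz":0,"jaw":0.2},
  {"tx":0,"ty":0,"tz":0,"wx":0,"wy":0,"wz":0,"jaw":0.2},
])

```text
t: 14.62
tool_pos: [0.448, -0.2891, 0.1598]
tool_rot: [0.002, 3.14, -0.003]
contact_force: [-0.2, -0.5, -0.5]
opening: 0.0681
```

Run:
```python
from station import ctrl
from h import *
plan(ctrl,.5764,.0167,.12,123.6)
plan(ctrl,.5764,.0167,.12,90)
im=ctrl.get_image("wrist"); cv2.imwrite("pics/w6.png",im[:,:,::-1])
```

```text
t14.62 pos [ 0.448  -0.2891  0.1598] yaw 89.9 open 0.0681 F [-0.2 -0.5 -0.5]
  turn wz -0.588 | tilt fix wx -0.002 wy 0.001 | shift before turn [-12.79  30.61   3.94] after turn [-27.62  18.37   3.94]
t14.62 pos [ 0.448  -0.2891  0.1598] yaw 89.9 open 0.0681 F [-0.2 -0.5 -0.5]
  turn wz -0.001 | tilt fix wx -0.002 wy 0.001 | shift before turn [-12.79  30.61   3.94] after turn [-12.84  30.59   3.94]
```

View pics/w6.png

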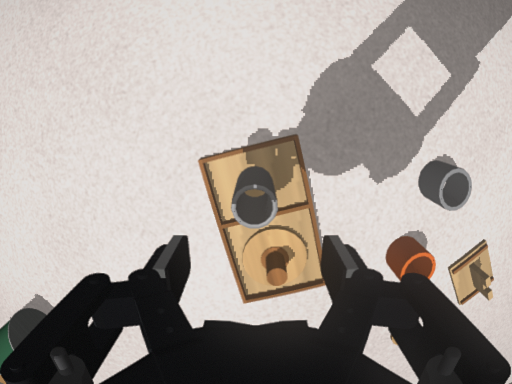

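Request:
send_rows([
  {"tx":0,"ty":0,"tz":0,"wx":0,"wy":0,"wz":-0.147,"jaw":0.2},
  {"tx":0,"ty":0,"tz":0,"wx":0,"wy":0,"wz":-0.147,"jaw":0.2},
  {"tx":0,"ty":0,"tz":0,"wx":0,"wy":0,"wz":-0.147,"jaw":0.2},
  {"tx":0,"ty":0,"tz":0,"wx":0,"wy":0,"wz":-0.147,"jaw":0.2},
  {"tx":-2.5,"ty":1.7,"tz":0,"wx":0,"wy":0,"wz":0,"jaw":0.2},
])

```text
t: 15.3
tool_pos: [0.454, -0.2579, 0.148]
tool_rot: [0.931, -2.99, -0.021]
contact_force: [-0.6, 0.4, 0.3]
opening: 0.0686
```

Request:
send_rows([
  {"tx":-4,"ty":2.7,"tz":0.5,"wx":0,"wy":0,"wz":0,"jaw":0.2},
  {"tx":-4.4,"ty":2.9,"tz":0.5,"wx":0,"wy":0,"wz":0,"jaw":0.2},
  {"tx":-4.4,"ty":2.9,"tz":0.5,"wx":0,"wy":0,"wz":0,"jaw":0.2},
  {"tx":-4.4,"ty":2.9,"tz":0.5,"wx":0,"wy":0,"wz":0,"jaw":0.2},
  {"tx":-3.5,"ty":2.3,"tz":0.3,"wx":0,"wy":0,"wz":0,"jaw":0.2},
])

```text
t: 15.92
tool_pos: [0.5433, -0.02, 0.1149]
tool_rot: [0.921, -2.981, -0.035]
contact_force: [-0.1, -1.8, -0.4]
opening: 0.0687
```

Run:
```python
from station import ctrl
from h import *
plan(ctrl,.5764,.0167,.12,123.6)
```

```text
t15.93 pos [ 0.5433 -0.02    0.1149] yaw 124.3 open 0.0687 F [-0.1 -1.8 -0.4]
  turn wz 0.012 | tilt fix wx 0.028 wy -0.014 | shift before turn [-4.8   1.18 -0.55] after turn [-4.78  1.23 -0.55]
```

Request:
send_rows([
  {"tx":-2.8,"ty":0.7,"tz":-0.2,"wx":0.015,"wy":-0.01,"wz":0,"jaw":0.2},
  {"tx":-1.6,"ty":0.4,"tz":-0.2,"wx":0.01,"wy":-0.005,"wz":0.01,"jaw":0.2},
  {"tx":0,"ty":0,"tz":0,"wx":0,"wy":0,"wz":0,"jaw":0.2},
])

```text
t: 16.3
tool_pos: [0.5706, 0.0186, 0.1111]
tool_rot: [0.916, -2.994, -0.011]
contact_force: [-0.4, -1.1, 0.3]
opening: 0.0683
```

```bash
cat >> h.py <<'E'
def fproj(cam,X):
    p=cam["R"]@np.array(X)+cam["t"]; r=np.linalg.norm(p[:2]); th=np.arctan2(r,p[2]); K=cam["mtx"]
    return p[:2]/r*th*K[0,0]+K[:2,2]
E
python3 - <<'E'
from station import ctrl
from h import *
plan(ctrl,.5764,.0167,.030,123.6)
cam=ctrl.camera_info("wrist"); im=ctrl.get_image("wrist")
a=np.radians(33.6); v=im[:,:,::-1].copy()
for s in (-1,1):
  for sy in (-1,1):
    X=np.array([.5764+s*.022*np.cos(a)-sy*.004*np.sin(a),.0167+s*.022*np.sin(a)+sy*.004*np.cos(a),.046])
    p=fproj(cam,X); print(p); cv2.circle(v,tuple(int(round(q)) for q in p),2,(0,0,255),-1)
    X=np.array([.5764+s*.04*np.cos(a)-sy*.034*np.sin(a),.0167+s*.04*np.sin(a)+sy*.034*np.cos(a),.006])
    p=fproj(cam,X); cv2.circle(v,tuple(int(round(q)) for q in p),2,(255,0,0),-1)
cv2.imwrite("pics/w7.png",v)
E
```

```text
t16.30 pos [0.5706 0.0186 0.1111] yaw 124.0 open 0.0683 F [-0.4 -1.1  0.3]
  turn wz 0.008 | tilt fix wx 0.010 wy -0.008 | shift before turn [-0.44 -0.56  8.1 ] after turn [-0.44 -0.56  8.1 ]
[242.12590793 187.00257332]
[253.79206918 187.05692338]
[242.51185928 245.33066834]
[253.43393907 245.39246844]
```

View pics/w7.png

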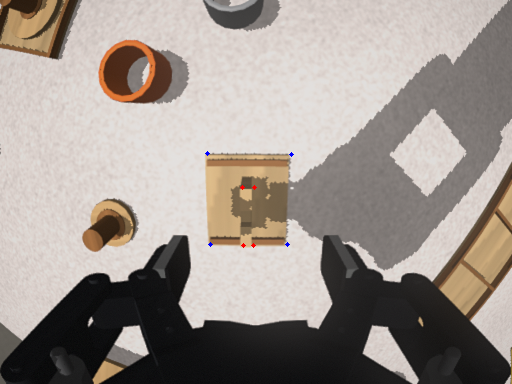

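Request:
send_rows([
  {"tx":-0.4,"ty":-0.5,"tz":1.2,"wx":0.01,"wy":-0.008,"wz":0.008,"jaw":0.4},
  {"tx":0,"ty":0,"tz":2,"wx":0,"wy":0,"wz":0,"jaw":0.4},
  {"tx":0,"ty":0,"tz":2.2,"wx":0,"wy":0,"wz":0,"jaw":0.4},
  {"tx":0,"ty":0,"tz":1.5,"wx":0,"wy":0,"wz":0,"jaw":0.4},
  {"tx":0,"ty":0,"tz":0.4,"wx":0,"wy":0,"wz":0,"jaw":0.4},
])

```text
t: 16.98
tool_pos: [0.5736, 0.0123, 0.0309]
tool_rot: [0.896, -3.007, -0.0]
contact_force: [-0.4, -0.1, -1.1]
opening: 0.051
```

Run:
```python
from station import ctrl
from h import *
plan(ctrl,.5764,.0167,.026,123.6)
```

```text
t16.98 pos [0.5736 0.0123 0.0309] yaw 123.2 open 0.0510 F [-0.4 -0.1 -1.1]
  turn wz -0.007 | tilt fix wx 0.001 wy -0.003 | shift before turn [-0.48  0.21  0.49] after turn [-0.48  0.21  0.49]
```

Request:
send_rows([
  {"tx":-0.45,"ty":0.2,"tz":0.4,"wx":0,"wy":-0.003,"wz":-0.006,"jaw":0.4},
  {"tx":0,"ty":0,"tz":0,"wx":0,"wy":0,"wz":0,"jaw":0.4},
  {"tx":0,"ty":0,"tz":0,"wx":0,"wy":0,"wz":0,"jaw":0.7},
  {"tx":0,"ty":0,"tz":0,"wx":0,"wy":0,"wz":0,"jaw":1},
  {"tx":0,"ty":0,"tz":0,"wx":0,"wy":0,"wz":0,"jaw":1},
])

```text
t: 17.6
tool_pos: [0.5782, 0.0164, 0.0288]
tool_rot: [-0.906, 3.005, -0.001]
contact_force: [0.3, -0.5, -0.9]
opening: 0.0073
```

Request:
send_rows([
  {"tx":0,"ty":0,"tz":0,"wx":0,"wy":0,"wz":0,"jaw":1},
  {"tx":0,"ty":0,"tz":0,"wx":0,"wy":0,"wz":0,"jaw":1},
  {"tx":0,"ty":0,"tz":0,"wx":0,"wy":0,"wz":0,"jaw":1},
], squeeze=45)

```text
t: 17.98
tool_pos: [0.578, 0.0165, 0.0288]
tool_rot: [-0.906, 3.005, -0.001]
contact_force: [0.2, -0.6, -0.0]
opening: 0.0071
```

Run:
```python
from station import ctrl
from h import *
plan(ctrl,.5554,.2897,.13,91)
```

```text
t17.98 pos [0.578  0.0165 0.0288] yaw 123.6 open 0.0071 F [ 0.2 -0.6 -0. ]
  turn wz 0.568 | tilt fix wx -0.001 wy 0.003 | shift before turn [-13.25  24.01 -10.11] after turn [  1.75  27.36 -10.11]
```

Request:
send_rows([
  {"tx":0,"ty":0,"tz":-1.5,"wx":0,"wy":0,"wz":0,"jaw":1},
  {"tx":0,"ty":0,"tz":-3,"wx":0,"wy":0,"wz":0,"jaw":1},
  {"tx":0,"ty":0,"tz":-3,"wx":0,"wy":0,"wz":0.142,"jaw":1},
  {"tx":0,"ty":0,"tz":-1.5,"wx":0,"wy":0,"wz":0.142,"jaw":1},
  {"tx":0,"ty":0,"tz":0,"wx":0,"wy":0,"wz":0.142,"jaw":1},
])

```text
t: 18.6
tool_pos: [0.5785, 0.0163, 0.1261]
tool_rot: [-0.229, 3.127, -0.001]
contact_force: [-1.2, 0.6, -0.7]
opening: 0.007
```

Request:
send_rows([
  {"tx":0,"ty":0,"tz":0,"wx":0,"wy":0,"wz":0.142,"jaw":1},
  {"tx":0.1,"ty":2,"tz":0,"wx":0,"wy":0,"wz":0,"jaw":1},
  {"tx":0.3,"ty":4,"tz":0,"wx":0,"wy":0,"wz":0,"jaw":1},
  {"tx":0.3,"ty":4.8,"tz":0,"wx":0,"wy":0,"wz":0,"jaw":1},
  {"tx":0.3,"ty":4.8,"tz":0,"wx":0,"wy":0,"wz":0,"jaw":1},
])

```text
t: 19.23
tool_pos: [0.5718, 0.1732, 0.1339]
tool_rot: [0.013, 3.125, -0.001]
contact_force: [0.3, -0.3, -0.4]
opening: 0.0071
```

Run:
```python
from station import ctrl
from h import *
plan(ctrl,.5554,.2897,.08,91)
im=ctrl.get_image("side"); cv2.imwrite("pics/s8.png",im[:,:,::-1])
```

```text
t19.23 pos [0.5718 0.1732 0.1339] yaw 89.5 open 0.0071 F [ 0.3 -0.3 -0.4]
  turn wz -0.026 | tilt fix wx -0.000 wy 0.016 | shift before turn [ 1.82 11.63  5.36] after turn [ 1.52 11.68  5.36]
```

View pics/s8.png

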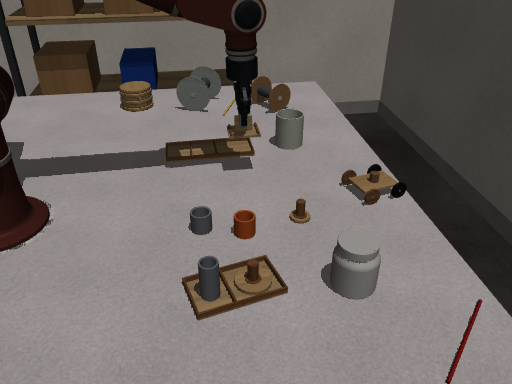

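Request:
send_rows([
  {"tx":0.6,"ty":4.5,"tz":0.5,"wx":0,"wy":0.008,"wz":-0.02,"jaw":1},
  {"tx":0.5,"ty":4,"tz":1,"wx":0,"wy":0.008,"wz":0,"jaw":1},
  {"tx":0.4,"ty":2.5,"tz":1.5,"wx":0,"wy":0,"wz":0,"jaw":1},
  {"tx":0,"ty":0.5,"tz":1.5,"wx":0,"wy":0,"wz":0,"jaw":1},
  {"tx":0,"ty":0,"tz":0,"wx":0,"wy":0,"wz":0,"jaw":1},
])

```text
t: 19.9
tool_pos: [0.5566, 0.2981, 0.0941]
tool_rot: [-0.03, 3.135, 0.008]
contact_force: [0.5, -0.6, -1.2]
opening: 0.0066
```

Run:
```python
from station import ctrl
from h import *
plan(ctrl,.5554,.2897,.0328,91)
im=ctrl.get_image("wrist"); cv2.imwrite("pics/w9.png",im[:,:,::-1])
```

```text
t19.90 pos [0.5566 0.2981 0.0941] yaw 91.1 open 0.0066 F [ 0.5 -0.6 -1.2]
  turn wz 0.002 | tilt fix wx 0.005 wy 0.007 | shift before turn [ 0.18 -0.87  6.12] after turn [ 0.18 -0.87  6.12]
```

View pics/w9.png

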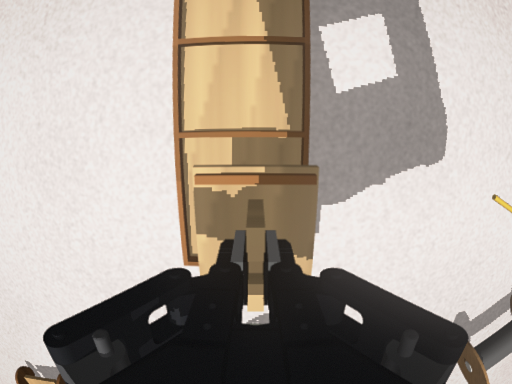

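Request:
send_rows([
  {"tx":0.15,"ty":-0.85,"tz":1,"wx":0.005,"wy":0.007,"wz":0,"jaw":1},
  {"tx":0,"ty":0,"tz":1.5,"wx":0,"wy":0,"wz":0,"jaw":1},
  {"tx":0,"ty":0,"tz":0.8,"wx":0,"wy":0,"wz":0,"jaw":1},
  {"tx":0,"ty":0,"tz":0,"wx":0,"wy":0,"wz":0,"jaw":1},
])

```text
t: 20.45
tool_pos: [0.5573, 0.2862, 0.0607]
tool_rot: [-0.023, 3.14, 0.0]
contact_force: [1.3, -0.0, -1.2]
opening: 0.007
```

Run:
```python
from station import ctrl
from h import *
plan(ctrl,.5554,.2897,.0328,91)
im=ctrl.get_image("wrist"); cv2.imwrite("pics/w10.png",im[:,:,::-1])
```

```text
t20.45 pos [0.5573 0.2862 0.0607] yaw 90.8 open 0.0070 F [ 1.3 -0.  -1.2]
  turn wz -0.003 | tilt fix wx 0.000 wy 0.002 | shift before turn [0.19 0.35 2.79] after turn [0.19 0.35 2.79]
```

View pics/w10.png

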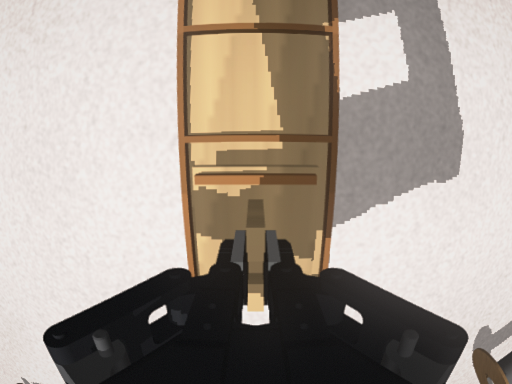

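Request:
send_rows([
  {"tx":0.15,"ty":0.3,"tz":1,"wx":0,"wy":0,"wz":0,"jaw":1},
  {"tx":0,"ty":0,"tz":1,"wx":0,"wy":0,"wz":0,"jaw":1},
  {"tx":0,"ty":0,"tz":0.5,"wx":0,"wy":0,"wz":0,"jaw":1},
  {"tx":0,"ty":0,"tz":0.2,"wx":0,"wy":0,"wz":0,"jaw":1},
  {"tx":0,"ty":0,"tz":0,"wx":0,"wy":0,"wz":0,"jaw":1},
])

```text
t: 21.12
tool_pos: [0.5563, 0.2902, 0.0328]
tool_rot: [-0.024, 3.138, 0.001]
contact_force: [0.0, -0.2, -0.4]
opening: 0.0073
```

Run:
```python
from station import ctrl
from h import *
plan(ctrl,.5554,.2897,.0328,91)
im=ctrl.get_image("wrist"); cv2.imwrite("pics/w11.png",im[:,:,::-1])
im=ctrl.get_image("side"); cv2.imwrite("pics/s11.png",cv2.resize(im[80:200,140:340,::-1],None,fx=4,fy=4))
```

```text
t21.12 pos [0.5563 0.2902 0.0328] yaw 90.9 open 0.0073 F [ 0.  -0.2 -0.4]
  turn wz -0.002 | tilt fix wx 0.001 wy 0.004 | shift before turn [ 0.09 -0.05  0.  ] after turn [ 0.09 -0.05  0.  ]
```

View pics/s11.png

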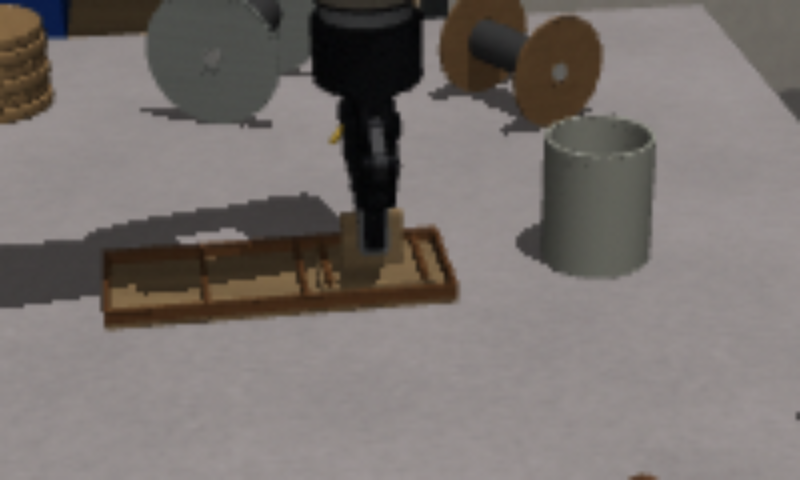

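View pics/w11.png

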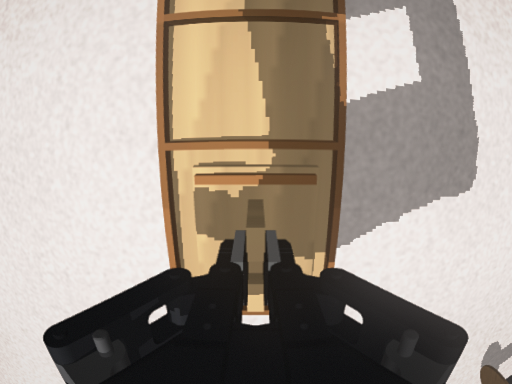

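Deck is in the large bay, centred and aligned. Release and retreat.

Request:
send_rows([
  {"tx":0,"ty":0,"tz":0,"wx":0,"wy":0,"wz":0,"jaw":0.6},
  {"tx":0,"ty":0,"tz":0,"wx":0,"wy":0,"wz":0,"jaw":0.6},
  {"tx":0,"ty":0,"tz":0,"wx":0,"wy":0,"wz":0,"jaw":0.6},
  {"tx":0,"ty":0,"tz":-2,"wx":0,"wy":0,"wz":0,"jaw":0.6},
  {"tx":0,"ty":0,"tz":-4,"wx":0,"wy":0,"wz":0,"jaw":0.6},
])

```text
t: 21.85
tool_pos: [0.5543, 0.2893, 0.0928]
tool_rot: [0.024, -3.14, 0.002]
contact_force: [0.7, 0.9, 0.0]
opening: 0.0343
```

Request:
send_rows([
  {"tx":0,"ty":0,"tz":-4,"wx":0,"wy":0,"wz":0,"jaw":0.3},
  {"tx":0,"ty":0,"tz":-2,"wx":0,"wy":0,"wz":0,"jaw":0.2},
  {"tx":0,"ty":0,"tz":0,"wx":0,"wy":0,"wz":0,"jaw":0.2},
])

```text
t: 22.22
tool_pos: [0.5571, 0.2905, 0.1625]
tool_rot: [-0.024, 3.133, 0.004]
contact_force: [0.4, 0.2, 0.5]
opening: 0.0682
```

Run:
```python
from station import ctrl
from h import *
plan(ctrl,.6636,-.0758,.13,90)
im=ctrl.get_image("wrist"); cv2.imwrite("pics/w12.png",im[:,:,::-1])
```

```text
t22.23 pos [0.5571 0.2905 0.1625] yaw 90.9 open 0.0682 F [0.4 0.2 0.5]
  turn wz 0.015 | tilt fix wx 0.003 wy 0.009 | shift before turn [-10.06 -36.79   3.24] after turn [-10.62 -36.64   3.24]
```

View pics/w12.png

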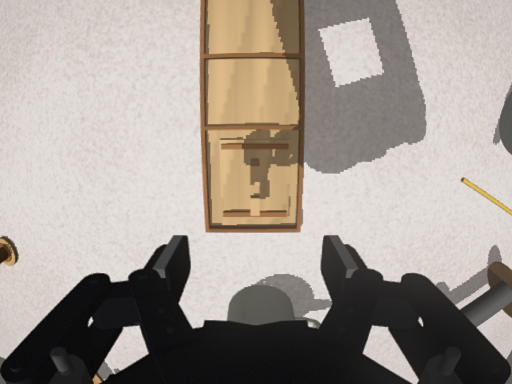

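Request:
send_rows([
  {"tx":-0.7,"ty":-2.6,"tz":0,"wx":0,"wy":0,"wz":0,"jaw":0.2},
  {"tx":-1.2,"ty":-4.2,"tz":0.3,"wx":0,"wy":0,"wz":0.015,"jaw":0.2},
  {"tx":-1.4,"ty":-5,"tz":0.3,"wx":0,"wy":0,"wz":0,"jaw":0.2},
  {"tx":-1.4,"ty":-5,"tz":0.3,"wx":0,"wy":0,"wz":0,"jaw":0.2},
  {"tx":-1.4,"ty":-5,"tz":0.3,"wx":0,"wy":0,"wz":0,"jaw":0.2},
])

```text
t: 22.9
tool_pos: [0.6141, 0.0695, 0.1373]
tool_rot: [0.011, -3.132, -0.001]
contact_force: [0.9, -0.0, 0.2]
opening: 0.0678
```

Request:
send_rows([
  {"tx":-1.4,"ty":-5,"tz":0.3,"wx":0,"wy":0,"wz":0,"jaw":0.2},
  {"tx":-1.4,"ty":-5,"tz":0.3,"wx":0,"wy":0,"wz":0,"jaw":0.2},
  {"tx":-1.1,"ty":-3.8,"tz":0,"wx":0,"wy":0,"wz":0,"jaw":0.2},
  {"tx":-0.5,"ty":-1.8,"tz":0,"wx":0,"wy":0,"wz":0,"jaw":0.2},
  {"tx":0,"ty":0,"tz":0,"wx":0,"wy":0,"wz":0,"jaw":0.2},
])

```text
t: 23.52
tool_pos: [0.6539, -0.0932, 0.1177]
tool_rot: [0.004, -3.114, -0.007]
contact_force: [0.3, 0.6, -0.1]
opening: 0.0686
```

Run:
```python
from station import ctrl
from h import *
plan(ctrl,.6636,-.0758,.025,90)
cam=ctrl.camera_info("wrist")
im=ctrl.get_image("wrist"); cv2.imwrite("pics/w13.png",im[:,:,::-1])
print(fproj(cam,(.6636,-.0758,.045)),fproj(cam,(.6636,-.0758,.008)))
```

```text
t23.52 pos [ 0.6539 -0.0932  0.1177] yaw 90.1 open 0.0686 F [ 0.3  0.6 -0.1]
  turn wz 0.002 | tilt fix wx 0.005 wy -0.028 | shift before turn [-1.23  1.69  9.25] after turn [-1.23  1.69  9.25]
[278.39412856 222.95116898] [275.0086945 208.2443451]
```

View pics/w13.png

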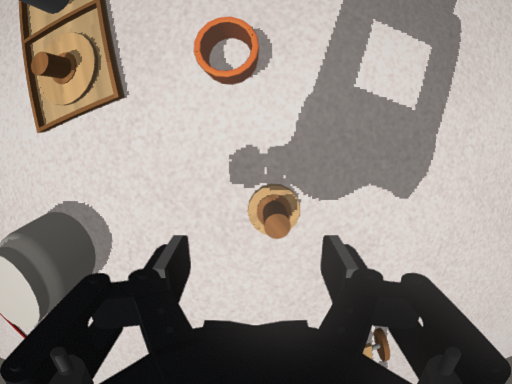

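Request:
send_rows([
  {"tx":-0.9,"ty":1.2,"tz":0.5,"wx":0.005,"wy":-0.028,"wz":0,"jaw":0.3},
  {"tx":-0.3,"ty":0.4,"tz":2,"wx":0,"wy":0,"wz":0,"jaw":0.3},
  {"tx":0,"ty":0,"tz":2.2,"wx":0,"wy":0,"wz":0,"jaw":0.3},
  {"tx":0,"ty":0,"tz":1.5,"wx":0,"wy":0,"wz":0,"jaw":0.3},
  {"tx":0,"ty":0,"tz":0.5,"wx":0,"wy":0,"wz":0,"jaw":0.3},
])

```text
t: 24.2
tool_pos: [0.6645, -0.0695, 0.0441]
tool_rot: [0.015, -3.14, -0.002]
contact_force: [1.0, -0.2, 0.7]
opening: 0.0597
```

Run:
```python
from station import ctrl
from h import *
plan(ctrl,.6645,-.0758,.0265,90)
```

```text
t24.20 pos [ 0.6645 -0.0695  0.0441] yaw 90.5 open 0.0597 F [ 1.  -0.2  0.7]
  turn wz 0.009 | tilt fix wx 0.001 wy -0.001 | shift before turn [ 0.   -0.63  1.76] after turn [-0.   -0.63  1.76]
```

Request:
send_rows([
  {"tx":0,"ty":-0.6,"tz":0.8,"wx":0,"wy":0,"wz":0,"jaw":0.3},
  {"tx":0,"ty":0,"tz":0.6,"wx":0,"wy":0,"wz":0,"jaw":0.3},
  {"tx":0,"ty":0,"tz":0.2,"wx":0,"wy":0,"wz":0,"jaw":0.3},
  {"tx":0,"ty":0,"tz":0,"wx":0,"wy":0,"wz":0,"jaw":0.3},
])

```text
t: 24.7
tool_pos: [0.6651, -0.0769, 0.0275]
tool_rot: [0.013, -3.141, -0.002]
contact_force: [0.2, -0.2, 0.1]
opening: 0.0598
```

Run:
```python
from station import ctrl
from h import *
plan(ctrl,.6645,-.0758,.0265,90)
```

```text
t24.70 pos [ 0.6651 -0.0769  0.0275] yaw 90.5 open 0.0598 F [ 0.2 -0.2  0.1]
  turn wz 0.008 | tilt fix wx 0.001 wy -0.000 | shift before turn [0.05 0.11 0.1 ] after turn [0.06 0.11 0.1 ]
```

Request:
send_rows([
  {"tx":0,"ty":0.1,"tz":0.1,"wx":0,"wy":0,"wz":0,"jaw":0.6},
  {"tx":0,"ty":0,"tz":0,"wx":0,"wy":0,"wz":0,"jaw":1},
  {"tx":0,"ty":0,"tz":0,"wx":0,"wy":0,"wz":0,"jaw":1},
  {"tx":0,"ty":0,"tz":0,"wx":0,"wy":0,"wz":0,"jaw":1},
  {"tx":0,"ty":0,"tz":0,"wx":0,"wy":0,"wz":0,"jaw":1},
], squeeze=35)

```text
t: 25.32
tool_pos: [0.6659, -0.0758, 0.0278]
tool_rot: [-0.013, 3.14, 0.001]
contact_force: [-0.6, -0.9, 0.0]
opening: 0.0191
```

Request:
send_rows([
  {"tx":0,"ty":0,"tz":0,"wx":0,"wy":0,"wz":0,"jaw":1},
  {"tx":0,"ty":0,"tz":0,"wx":0,"wy":0,"wz":0,"jaw":1},
])

```text
t: 25.58
tool_pos: [0.6658, -0.0758, 0.0277]
tool_rot: [-0.013, 3.14, 0.001]
contact_force: [-0.0, -0.7, 1.1]
opening: 0.0186
```

Run:
```python
from station import ctrl
from h import *
plan(ctrl,.4689,.2882,.14,91)
```

```text
t25.57 pos [ 0.6658 -0.0758  0.0277] yaw 90.5 open 0.0186 F [-0.  -0.7  1.1]
  turn wz -0.009 | tilt fix wx 0.001 wy 0.002 | shift before turn [ 19.37  36.57 -11.24] after turn [ 19.03  36.75 -11.24]
```

Request:
send_rows([
  {"tx":0,"ty":0,"tz":-2,"wx":0,"wy":0,"wz":0,"jaw":1},
  {"tx":0,"ty":0,"tz":-4,"wx":0,"wy":0,"wz":0,"jaw":1},
  {"tx":0.8,"ty":1.5,"tz":-3,"wx":0,"wy":0,"wz":0,"jaw":1},
  {"tx":1.6,"ty":3,"tz":-1.5,"wx":0,"wy":0,"wz":0,"jaw":1},
  {"tx":2.3,"ty":4.3,"tz":0,"wx":0,"wy":0,"wz":0,"jaw":1},
])

```text
t: 26.2
tool_pos: [0.62, 0.0109, 0.1433]
tool_rot: [-0.005, 3.132, -0.0]
contact_force: [0.4, 1.5, -1.1]
opening: 0.0188
```

Request:
send_rows([
  {"tx":2.6,"ty":4.9,"tz":0,"wx":0,"wy":0,"wz":0,"jaw":1},
  {"tx":2.6,"ty":4.9,"tz":0,"wx":0,"wy":0,"wz":0,"jaw":1},
  {"tx":2.6,"ty":4.9,"tz":0,"wx":0,"wy":0,"wz":0,"jaw":1},
  {"tx":2.6,"ty":4.9,"tz":0,"wx":0,"wy":0,"wz":0,"jaw":1},
  {"tx":2.2,"ty":4.1,"tz":0,"wx":0,"wy":0,"wz":0,"jaw":1},
])

```text
t: 26.82
tool_pos: [0.4922, 0.2546, 0.1525]
tool_rot: [-0.002, 3.118, 0.004]
contact_force: [0.2, 0.3, -0.3]
opening: 0.0192
```

Run:
```python
from station import ctrl
from h import *
plan(ctrl,.4689,.2882,.0317,91)
```

```text
t26.82 pos [0.4922 0.2546 0.1525] yaw 90.1 open 0.0192 F [ 0.2  0.3 -0.3]
  turn wz -0.016 | tilt fix wx 0.003 wy 0.024 | shift before turn [ 2.61  3.32 12.03] after turn [ 2.56  3.37 12.03]
```

Request:
send_rows([
  {"tx":1.3,"ty":1.6,"tz":1.5,"wx":0.003,"wy":0.02,"wz":-0.016,"jaw":1},
  {"tx":0.8,"ty":0.9,"tz":2.5,"wx":0,"wy":0,"wz":0,"jaw":1},
  {"tx":0,"ty":0,"tz":2.5,"wx":0,"wy":0,"wz":0,"jaw":1},
  {"tx":0,"ty":0,"tz":1,"wx":0,"wy":0,"wz":0,"jaw":1},
  {"tx":0,"ty":0,"tz":0,"wx":0,"wy":0,"wz":0,"jaw":1},
])

```text
t: 27.45
tool_pos: [0.4716, 0.2817, 0.0784]
tool_rot: [-0.036, 3.134, -0.0]
contact_force: [-0.1, 0.5, 0.1]
opening: 0.0186
```

Run:
```python
from station import ctrl
from h import *
plan(ctrl,.4689,.2882,.0317,91)
im=ctrl.get_image("wrist"); cv2.imwrite("pics/w14.png",im[:,:,::-1])
```

```text
t27.45 pos [0.4716 0.2817 0.0784] yaw 91.3 open 0.0186 F [-0.1  0.5  0.1]
  turn wz 0.006 | tilt fix wx -0.000 wy 0.007 | shift before turn [0.29 0.65 4.66] after turn [0.29 0.65 4.66]
```

View pics/w14.png

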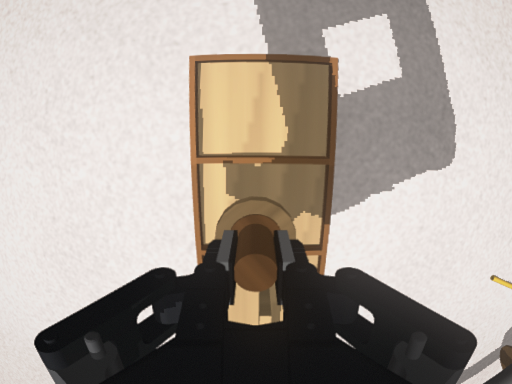

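Request:
send_rows([
  {"tx":0.25,"ty":0.6,"tz":1.2,"wx":0,"wy":0.007,"wz":0,"jaw":1},
  {"tx":0,"ty":0,"tz":1.5,"wx":0,"wy":0,"wz":0,"jaw":1},
  {"tx":0,"ty":0,"tz":0.9,"wx":0,"wy":0,"wz":0,"jaw":1},
  {"tx":0,"ty":0,"tz":0.2,"wx":0,"wy":0,"wz":0,"jaw":1},
  {"tx":0,"ty":0,"tz":0,"wx":0,"wy":0,"wz":0,"jaw":1},
])

```text
t: 28.12
tool_pos: [0.4708, 0.2883, 0.04]
tool_rot: [-0.035, 3.138, 0.002]
contact_force: [1.0, -0.3, 0.4]
opening: 0.0191
```

Run:
```python
from station import ctrl
from h import *
plan(ctrl,.4689,.2882,.0317,91)
im=ctrl.get_image("wrist"); cv2.imwrite("pics/w15.png",im[:,:,::-1])
```

```text
t28.12 pos [0.4708 0.2883 0.04  ] yaw 91.3 open 0.0191 F [ 1.  -0.3  0.4]
  turn wz 0.005 | tilt fix wx 0.001 wy 0.003 | shift before turn [ 0.19 -0.    0.83] after turn [ 0.19 -0.    0.83]
```

View pics/w15.png

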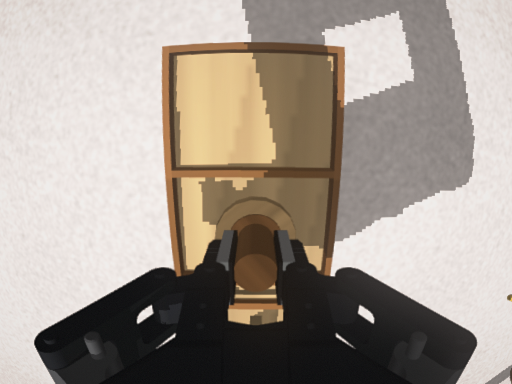

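Request:
send_rows([
  {"tx":0.2,"ty":0,"tz":0.5,"wx":0,"wy":0.003,"wz":0,"jaw":1},
  {"tx":0,"ty":0,"tz":0.3,"wx":0,"wy":0,"wz":0,"jaw":1},
  {"tx":0,"ty":0,"tz":0,"wx":0,"wy":0,"wz":0,"jaw":1},
])

```text
t: 28.55
tool_pos: [0.4693, 0.2885, 0.0324]
tool_rot: [-0.035, 3.14, 0.003]
contact_force: [-0.3, -0.4, -0.5]
opening: 0.0189
```

Request:
send_rows([
  {"tx":0,"ty":0,"tz":0.06,"wx":0,"wy":0,"wz":0,"jaw":1},
  {"tx":0,"ty":0,"tz":0,"wx":0,"wy":0,"wz":0,"jaw":0.5},
  {"tx":0,"ty":0,"tz":0,"wx":0,"wy":0,"wz":0,"jaw":0.5},
  {"tx":0,"ty":0,"tz":0,"wx":0,"wy":0,"wz":0,"jaw":0.5},
  {"tx":0,"ty":0,"tz":-2,"wx":0,"wy":0,"wz":0,"jaw":0.5},
])

```text
t: 29.18
tool_pos: [0.4682, 0.288, 0.0514]
tool_rot: [0.035, -3.141, -0.001]
contact_force: [-0.7, -0.0, -0.2]
opening: 0.0426
```

Request:
send_rows([
  {"tx":0,"ty":0,"tz":-4,"wx":0,"wy":0,"wz":0,"jaw":0.2},
  {"tx":0,"ty":0,"tz":-4,"wx":0,"wy":0,"wz":0,"jaw":0},
  {"tx":0,"ty":0,"tz":-1.5,"wx":0,"wy":0,"wz":0,"jaw":0},
  {"tx":0,"ty":0,"tz":0,"wx":0,"wy":0,"wz":0,"jaw":0},
])

```text
t: 29.68
tool_pos: [0.4699, 0.2886, 0.155]
tool_rot: [-0.035, 3.136, 0.005]
contact_force: [-0.1, -0.9, -0.2]
opening: 0.0853
```

Run:
```python
from station import ctrl
from h import *
plan(ctrl,.4437,-.0841,.12,90)
im=ctrl.get_image("wrist"); cv2.imwrite("pics/w16.png",im[:,:,::-1])
```

```text
t29.68 pos [0.4699 0.2886 0.155 ] yaw 91.3 open 0.0853 F [-0.1 -0.9 -0.2]
  turn wz 0.022 | tilt fix wx 0.003 wy 0.006 | shift before turn [  3.46 -37.22   3.35] after turn [  2.63 -37.29   3.35]
```

View pics/w16.png

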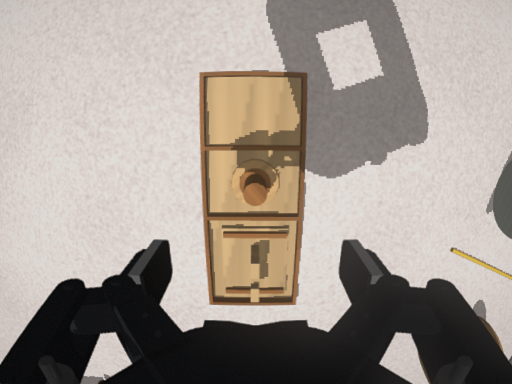

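Small wheel sits flat in the middle bay (~(256,180)). Now the short grey tube.

Request:
send_rows([
  {"tx":0.2,"ty":-2.6,"tz":0,"wx":0,"wy":0.005,"wz":0.02,"jaw":0},
  {"tx":0.3,"ty":-4.2,"tz":0.2,"wx":0,"wy":0,"wz":0,"jaw":0},
  {"tx":0.4,"ty":-5,"tz":0.3,"wx":0,"wy":0,"wz":0,"jaw":0},
  {"tx":0.4,"ty":-5,"tz":0.3,"wx":0,"wy":0,"wz":0,"jaw":0},
  {"tx":0.4,"ty":-5,"tz":0.3,"wx":0,"wy":0,"wz":0,"jaw":0},
])

```text
t: 30.35
tool_pos: [0.4479, 0.0662, 0.1328]
tool_rot: [0.013, -3.126, -0.0]
contact_force: [0.3, -0.6, -0.0]
opening: 0.0855
```

Request:
send_rows([
  {"tx":0.4,"ty":-5,"tz":0.3,"wx":0,"wy":0,"wz":0,"jaw":0},
  {"tx":0.3,"ty":-4.5,"tz":0.3,"wx":0,"wy":0,"wz":0,"jaw":0},
  {"tx":0.2,"ty":-3,"tz":0,"wx":0,"wy":0,"wz":0,"jaw":0},
  {"tx":0.1,"ty":-1.5,"tz":0,"wx":0,"wy":0,"wz":0,"jaw":0},
  {"tx":0,"ty":0,"tz":0,"wx":0,"wy":0,"wz":0,"jaw":0},
])

```text
t: 30.98
tool_pos: [0.432, -0.079, 0.1172]
tool_rot: [0.005, -3.11, -0.008]
contact_force: [-0.8, 1.0, 0.4]
opening: 0.0855
```

Run:
```python
from station import ctrl
from h import *
plan(ctrl,.4437,-.0841,.03,90)
cam=ctrl.camera_info("wrist")
im=ctrl.get_image("wrist"); cv2.imwrite("pics/w17.png",im[:,:,::-1])
print(fproj(cam,(.4437,-.0841,.045)),fproj(cam,(.4437,-.0841,.0)))
```

```text
t30.98 pos [ 0.432  -0.079   0.1172] yaw 90.2 open 0.0855 F [-0.8  1.   0.4]
  turn wz 0.003 | tilt fix wx 0.005 wy -0.031 | shift before turn [-1.44 -0.56  8.67] after turn [-1.44 -0.55  8.67]
[247.92461393 226.17376218] [248.89224765 208.41517963]
```

View pics/w17.png

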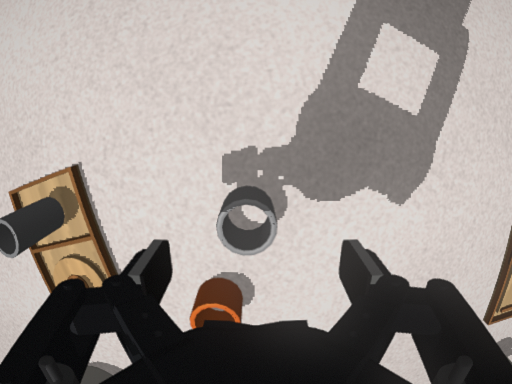

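Request:
send_rows([
  {"tx":-1.1,"ty":-0.4,"tz":0.5,"wx":0.005,"wy":-0.03,"wz":0,"jaw":0},
  {"tx":-0.3,"ty":-0.1,"tz":1.2,"wx":0,"wy":0,"wz":0,"jaw":0},
  {"tx":0,"ty":0,"tz":1.2,"wx":0,"wy":0,"wz":0,"jaw":0},
  {"tx":0,"ty":0,"tz":0.5,"wx":0,"wy":0,"wz":0,"jaw":0},
  {"tx":0,"ty":0,"tz":0,"wx":0,"wy":0,"wz":0,"jaw":0},
])

```text
t: 31.65
tool_pos: [0.4453, -0.0793, 0.0792]
tool_rot: [0.015, -3.137, -0.004]
contact_force: [-0.4, 0.9, 1.2]
opening: 0.0849
```

Run:
```python
from station import ctrl
from h import *
plan(ctrl,.4437,-.0841,.028,90)
```

```text
t31.65 pos [ 0.4453 -0.0793  0.0792] yaw 90.6 open 0.0849 F [-0.4  0.9  1.2]
  turn wz 0.010 | tilt fix wx 0.003 wy -0.004 | shift before turn [ 0.14 -0.5   5.12] after turn [ 0.14 -0.5   5.12]
```

Request:
send_rows([
  {"tx":0.1,"ty":-0.45,"tz":1,"wx":0,"wy":0,"wz":0,"jaw":0},
  {"tx":0,"ty":0,"tz":1.8,"wx":0,"wy":0,"wz":0,"jaw":0},
  {"tx":0,"ty":0,"tz":1.4,"wx":0,"wy":0,"wz":0,"jaw":0},
  {"tx":0,"ty":0,"tz":0.4,"wx":0,"wy":0,"wz":0,"jaw":0},
  {"tx":0,"ty":0,"tz":0,"wx":0,"wy":0,"wz":0,"jaw":0},
])

```text
t: 32.28
tool_pos: [0.4446, -0.0848, 0.0316]
tool_rot: [0.015, -3.139, -0.003]
contact_force: [0.8, -0.4, -0.4]
opening: 0.0856
```

Run:
```python
from station import ctrl
from h import *
plan(ctrl,.4437,-.0841,.028,90)
```

```text
t32.27 pos [ 0.4446 -0.0848  0.0316] yaw 90.5 open 0.0856 F [ 0.8 -0.4 -0.4]
  turn wz 0.009 | tilt fix wx 0.002 wy -0.003 | shift before turn [0.09 0.07 0.36] after turn [0.09 0.07 0.36]
```

Request:
send_rows([
  {"tx":0.1,"ty":0.05,"tz":0.3,"wx":0,"wy":0,"wz":0,"jaw":0.2},
  {"tx":0,"ty":0,"tz":0,"wx":0,"wy":0,"wz":0,"jaw":0.6},
  {"tx":0,"ty":0,"tz":0,"wx":0,"wy":0,"wz":0,"jaw":0.8},
  {"tx":0,"ty":0,"tz":0,"wx":0,"wy":0,"wz":0,"jaw":0.8},
  {"tx":0,"ty":0,"tz":0,"wx":0,"wy":0,"wz":0,"jaw":0.8},
])

```text
t: 32.9
tool_pos: [0.4449, -0.0847, 0.0302]
tool_rot: [-0.015, 3.141, 0.001]
contact_force: [0.3, 0.4, -0.3]
opening: 0.0446
```

Request:
send_rows([
  {"tx":0,"ty":0,"tz":0,"wx":0,"wy":0,"wz":0,"jaw":0.8},
  {"tx":0,"ty":0,"tz":0,"wx":0,"wy":0,"wz":0,"jaw":0.8},
])

```text
t: 33.15
tool_pos: [0.4448, -0.0846, 0.03]
tool_rot: [-0.015, 3.141, 0.001]
contact_force: [-0.6, 0.7, -0.8]
opening: 0.0449
```

Run:
```python
from station import ctrl
from h import *
plan(ctrl,.3999,.287,.12,91)
```

```text
t33.15 pos [ 0.4448 -0.0846  0.03  ] yaw 90.6 open 0.0449 F [-0.6  0.7 -0.8]
  turn wz -0.008 | tilt fix wx 0.000 wy 0.000 | shift before turn [ 4.13 37.21 -8.98] after turn [ 3.84 37.24 -8.98]
```

Request:
send_rows([
  {"tx":0,"ty":0,"tz":-2,"wx":0,"wy":0,"wz":0,"jaw":0.8},
  {"tx":0,"ty":0,"tz":-3.5,"wx":0,"wy":0,"wz":0,"jaw":0.8},
  {"tx":0.2,"ty":1.5,"tz":-3,"wx":0,"wy":0,"wz":0,"jaw":0.8},
  {"tx":0.4,"ty":3,"tz":-0.5,"wx":0,"wy":0,"wz":0,"jaw":0.8},
  {"tx":0.5,"ty":4.3,"tz":0,"wx":0,"wy":0,"wz":0,"jaw":0.8},
])

```text
t: 33.78
tool_pos: [0.4328, 0.0036, 0.1229]
tool_rot: [0.006, -3.141, -0.002]
contact_force: [0.6, -0.1, -1.0]
opening: 0.0451
```

Request:
send_rows([
  {"tx":0.5,"ty":4.8,"tz":0,"wx":0,"wy":0,"wz":0,"jaw":0.8},
  {"tx":0.5,"ty":4.8,"tz":0,"wx":0,"wy":0,"wz":0,"jaw":0.8},
  {"tx":0.5,"ty":4.8,"tz":0,"wx":0,"wy":0,"wz":0,"jaw":0.8},
  {"tx":0.5,"ty":4.8,"tz":0,"wx":0,"wy":0,"wz":0,"jaw":0.8},
  {"tx":0.4,"ty":4.2,"tz":0,"wx":0,"wy":0,"wz":0,"jaw":0.8},
])

```text
t: 34.4
tool_pos: [0.4069, 0.2446, 0.1245]
tool_rot: [-0.004, 3.137, 0.003]
contact_force: [0.2, -1.0, -0.4]
opening: 0.0445
```

Run:
```python
from station import ctrl
from h import *
plan(ctrl,.3999,.287,.034,91)
```

```text
t34.40 pos [0.4069 0.2446 0.1245] yaw 90.1 open 0.0445 F [ 0.2 -1.  -0.4]
  turn wz -0.015 | tilt fix wx 0.002 wy 0.004 | shift before turn [0.73 4.23 9.05] after turn [0.67 4.24 9.05]
```

Request:
send_rows([
  {"tx":0.5,"ty":2,"tz":0.8,"wx":0,"wy":0.004,"wz":-0.015,"jaw":0.8},
  {"tx":0.1,"ty":1.3,"tz":1.8,"wx":0,"wy":0,"wz":0,"jaw":0.8},
  {"tx":0,"ty":0,"tz":2,"wx":0,"wy":0,"wz":0,"jaw":0.8},
  {"tx":0,"ty":0,"tz":0.8,"wx":0,"wy":0,"wz":0,"jaw":0.8},
  {"tx":0,"ty":0,"tz":0,"wx":0,"wy":0,"wz":0,"jaw":0.8},
])

```text
t: 35.02
tool_pos: [0.3998, 0.2822, 0.0696]
tool_rot: [-0.038, 3.14, 0.004]
contact_force: [0.4, 0.3, 0.4]
opening: 0.0448
```

Run:
```python
from station import ctrl
from h import *
plan(ctrl,.3999,.287,.034,91)
im=ctrl.get_image("wrist"); cv2.imwrite("pics/w18.png",im[:,:,::-1])
```

```text
t35.02 pos [0.3998 0.2822 0.0696] yaw 91.4 open 0.0448 F [0.4 0.3 0.4]
  turn wz 0.007 | tilt fix wx 0.002 wy 0.001 | shift before turn [-0.02  0.47  3.56] after turn [-0.02  0.47  3.56]
```

View pics/w18.png

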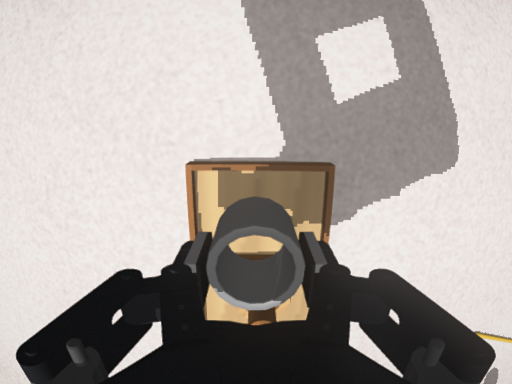

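Request:
send_rows([
  {"tx":0,"ty":0.45,"tz":1.2,"wx":0,"wy":0,"wz":0,"jaw":0.8},
  {"tx":0,"ty":0,"tz":1.3,"wx":0,"wy":0,"wz":0,"jaw":0.8},
  {"tx":0,"ty":0,"tz":0.6,"wx":0,"wy":0,"wz":0,"jaw":0.8},
  {"tx":0,"ty":0,"tz":0.1,"wx":0,"wy":0,"wz":0,"jaw":0.8},
  {"tx":0,"ty":0,"tz":0,"wx":0,"wy":0,"wz":0,"jaw":0.8},
])

```text
t: 35.7
tool_pos: [0.4011, 0.2872, 0.0372]
tool_rot: [-0.036, 3.138, 0.006]
contact_force: [-0.7, 0.1, -0.1]
opening: 0.045
```

Run:
```python
from station import ctrl
from h import *
plan(ctrl,.3999,.287,.034,91)
im=ctrl.get_image("side"); cv2.imwrite("pics/s19.png",cv2.resize(im[80:200,120:320,::-1],None,fx=4,fy=4))
im=ctrl.get_image("wrist"); cv2.imwrite("pics/w19.png",im[:,:,::-1])
```

```text
t35.70 pos [0.4011 0.2872 0.0372] yaw 91.3 open 0.0450 F [-0.7  0.1 -0.1]
  turn wz 0.005 | tilt fix wx 0.004 wy 0.004 | shift before turn [ 0.12 -0.02  0.32] after turn [ 0.12 -0.02  0.32]
```

View pics/s19.png

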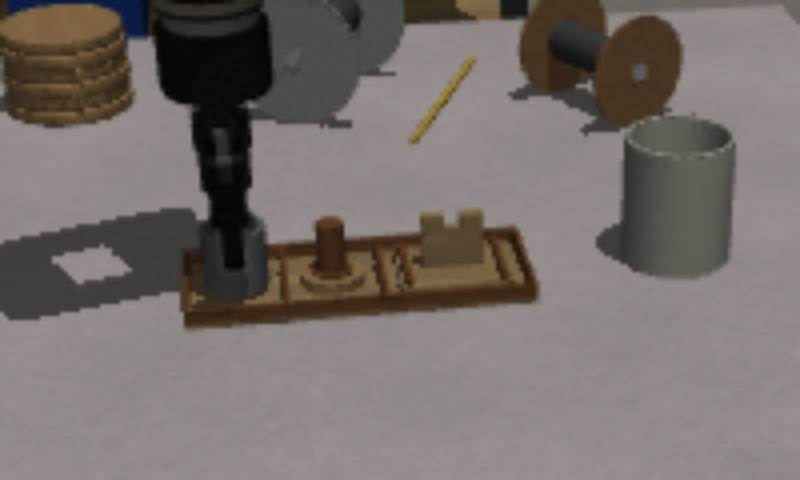

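View pics/w19.png

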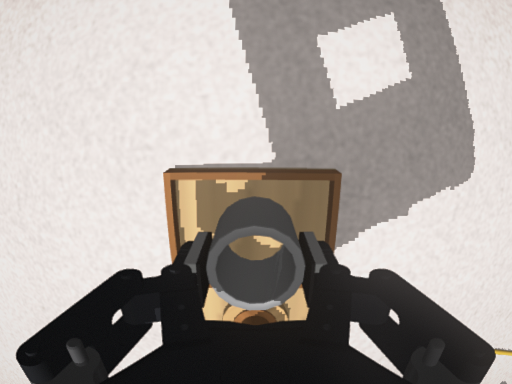

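Request:
send_rows([
  {"tx":0.1,"ty":0,"tz":0.25,"wx":0.003,"wy":0.004,"wz":0,"jaw":0.8},
  {"tx":0,"ty":0,"tz":0,"wx":0,"wy":0,"wz":0,"jaw":0.8},
])

```text
t: 36.05
tool_pos: [0.4006, 0.2875, 0.0354]
tool_rot: [-0.036, 3.14, 0.002]
contact_force: [0.4, -0.0, -0.7]
opening: 0.0448
```

Request:
send_rows([
  {"tx":0,"ty":0,"tz":0.15,"wx":0,"wy":0,"wz":0,"jaw":0.8},
  {"tx":0,"ty":0,"tz":0,"wx":0,"wy":0,"wz":0,"jaw":0.3},
  {"tx":0,"ty":0,"tz":0,"wx":0,"wy":0,"wz":0,"jaw":0.15},
  {"tx":0,"ty":0,"tz":0,"wx":0,"wy":0,"wz":0,"jaw":0.15},
  {"tx":0,"ty":0,"tz":-1,"wx":0,"wy":0,"wz":0,"jaw":0.15},
])

```text
t: 36.67
tool_pos: [0.4002, 0.2873, 0.0438]
tool_rot: [0.036, -3.141, -0.001]
contact_force: [0.2, 0.0, 0.6]
opening: 0.0725
```

Request:
send_rows([
  {"tx":0,"ty":0,"tz":-3,"wx":0,"wy":0,"wz":0,"jaw":0.15},
  {"tx":0,"ty":0,"tz":-4,"wx":0,"wy":0,"wz":0,"jaw":0.15},
  {"tx":0,"ty":0,"tz":-4,"wx":0,"wy":0,"wz":0,"jaw":0.15},
  {"tx":0,"ty":-3,"tz":-2,"wx":0,"wy":0,"wz":0,"jaw":0.15},
  {"tx":0,"ty":-4,"tz":0,"wx":0,"wy":0,"wz":0,"jaw":0.15},
])

```text
t: 37.3
tool_pos: [0.4027, 0.2175, 0.1829]
tool_rot: [-0.043, 3.136, 0.004]
contact_force: [-0.3, 0.0, -0.6]
opening: 0.0731
```

Request:
send_rows([
  {"tx":0,"ty":-4,"tz":0,"wx":0,"wy":0,"wz":0,"jaw":0.15},
  {"tx":0,"ty":-4,"tz":0,"wx":0,"wy":0,"wz":0,"jaw":0.15},
  {"tx":0,"ty":-3,"tz":0,"wx":0,"wy":0,"wz":0,"jaw":0.15},
  {"tx":0,"ty":0,"tz":0,"wx":0,"wy":0,"wz":0,"jaw":0.15},
])

```text
t: 37.8
tool_pos: [0.4065, 0.1031, 0.1873]
tool_rot: [-0.039, 3.128, 0.005]
contact_force: [1.1, 0.1, 0.8]
opening: 0.0725
```

Run:
```python
from station import ctrl
from h import *
plan(ctrl,.3999,.287,.034,91)
for n in("top","side"):
    im=ctrl.get_image(n); np.save(f"pics/{n}9.npy",im)
    v=cv2.convertScaleAbs(im[:,:,::-1],alpha=1.6 if n=="top" else 1)
    cv2.imwrite(f"pics/{n}9.png",cv2.resize(v[100:310,70:430] if n=="top" else v[90:330,140:410],None,fx=2.2,fy=2.2,interpolation=cv2.INTER_CUBIC))
```

```text
t37.80 pos [0.4065 0.1031 0.1873] yaw 91.4 open 0.0725 F [1.1 0.1 0.8]
  turn wz 0.008 | tilt fix wx 0.003 wy 0.013 | shift before turn [ 0.41 18.36 15.38] after turn [ 0.55 18.36 15.38]
```

View pics/top9.png

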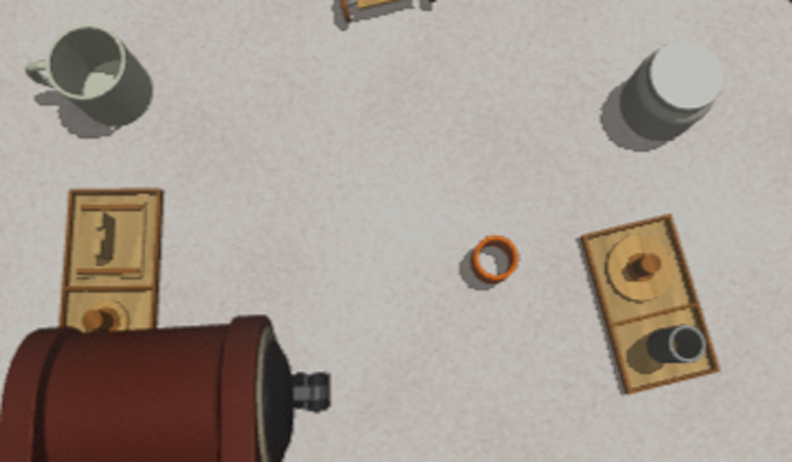

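View pics/side9.png

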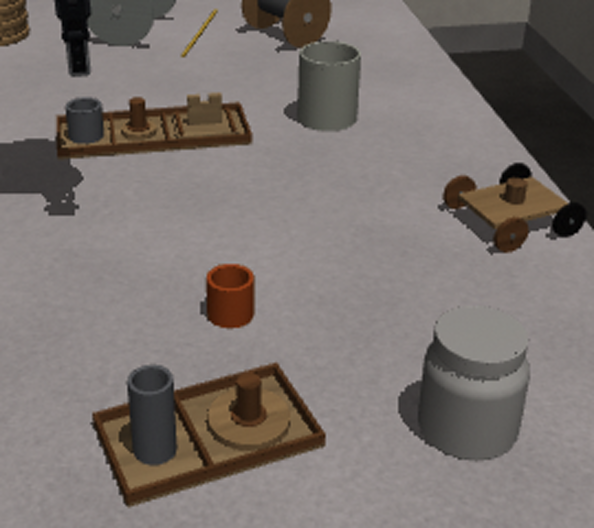

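Run:
```python
from station import ctrl
import numpy as np
a,b=[np.load(f"pics/side{k}.npy").astype(int) for k in (0,9)]
for n,(x0,y0,x1,y1) in dict(mug=(278,108,304,148),tub=(332,232,380,294),orange=(233,212,257,238)).items(): print(n,np.abs(a-b)[y0:y1,x0:x1].mean().round(2))
print(ctrl.finish_job())
```

```text
mug 1.32
tub 1.55
orange 1.19
the job is handed in; nothing more can be done
None
```

I made up both kits in the order asked and handed the job in at about 38 s of the 128 s allowed. No verdict came back.

- **Two-bay tray:** the big wheel is in the larger bay and the tall tube is in the smaller bay.
- **Three-bay tray:** the deck is in the large bay with its fin along the tray. The small wheel is in the middle bay and the short grey tube is in the end bay.

**Last checks:**
- **Placing:** the final side picture shows all five parts upright inside their bays. The final top picture shows the same for all but the short tube, and part of the small wheel, which the arm hid. I checked those two in the side view, and the small wheel also in an earlier wrist view.
- **Accuracy:** each part was let go within about 2 mm of its bay centre. Nothing fell, and the forces I read stayed within about 2 N.
- **Left alone:** the mug, the tub and the orange tube look the same before and after in the side camera, with mean pixel differences of 1.2 to 1.6.
- **Gripper:** it ended open, about 0.19 m up and clear of everything.

No check failed. My first two move calls were refused because some keys were missing from the rows, and they had no effect.

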